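# Pack the record-cleaning basin for the night

### The arm

A 6-joint arm with a two-finger parallel gripper is mounted at the origin on the work surface. World frame = base frame: x ahead of the robot, y to its left, z up, the work surface at z = 0. Lengths are in mm, angles in rad, forces in N, time in s.
With the tool pointing down it reaches from about 275 to 725 mm from the base axis. Payload 15.9 kg.
Tool frame: the origin (TCP) lies on the centre line of the jaws, within the pads' length; the fingertips stand 25 mm ahead of it and the grasp point (between the pads) lies 6 mm ahead of it; z points along the fingers, x is the direction in which the jaws open and shut, and the axes are right-handed (so a half turn about z gives the same grasp; the last joint's range is limited). The gripper opens to 85 mm and grips with 20 to 120 N. Pads are 22 mm wide; open, the fingers measure 114 mm over their backs; the gripper's body (76 mm by 85 mm) begins 54 mm behind the grasp point. The pads swing forward as they close: fully open they stand 13 mm farther back than shut.
Start: joints at [1.326, 0.213, -0.034, 1.323, 0, 1.571], TCP at [121.176, 485.079, 256.306] pointing down, gripper open.
Joint ranges: [-2.98, 2.98], [-0.74, 1.72], [-1.14, 1.35], [-2.1, 2.04], [-1.57, 1.44], [-3.14, 3.14]. Speed limits (rad/s): [1.89, 1.89, 2.39, 2.57, 3.14, 3.14].

### API

Orientations are given as a unit quaternion [w, x, y, z].
In Python, from station import r, optics, workorder gives the robot as it stands.
- The arm moves only by the tool apply_moves, never from a script. Its argument "motion" is a list of rows, each a list of 7 numbers: the finger opening in cm, from 0 to 8.54, then the shift along the tool's x, y, z in cm, then the turn, a rotation vector about the tool's x, y, z in degrees. In form: [[jaw, tx, ty, tz, wx, wy, wz], ...]. A call has 1 to 20 rows; each row is the pose to reach, as a shift and turn from the pose commanded when the call began, along the tool's axes at that moment; what a row does not reach only later rows make up. A row lasts 1/12 s, in which the tool goes at most 41.7 mm and 7.16 degrees, less where a joint would pass 70% of its speed; a pose out of reach is approached as far as the arm can. A call with a gripper value outside its range is refused whole. The fingers move at their own pace and stop on an object; "squeeze" is the grip in N (left out, the last holds). Time passes only in rows, so rows that repeat a pose let the fingers close. It gives the time, the measured TCP pose, the force and the opening at its end, in the units of the state.
- r.read_state(): the state, without advancing time (a new reading comes with each control period).
- optics.get_image(name): name is "scene" or "top"; returns the picture (480x640x3 uint8, red, green, blue); there is no depth.
- optics.get_calibration(name): a dict with "fovy" (degrees; the focal length in pixels is half the picture's height over the tangent of half this angle, whatever the lens; pixels are square), "cx", "cy" (the principal point, pixels), "k1" (the pictures are not rectified: a ray, as slopes to the right and down, at radius r is drawn at 1 + k1 r^2 times it, then the intrinsics apply), "world_from_camera" (4x4, takes a point from camera to world coordinates). Camera axes: x right, y down, z forward; pixel columns grow to the right and rows downward; lengths in mm; the calibration is good to about 2 mm. A picture is of the moment at which its call begins. get_calibration takes no time and is no camera call.
- workorder.job_done(): hands the job in, once; it reports no verdict.
The state is a dict: "t": time; "joint_positions": joint angles; "joint_vel": joint speeds; "joint_torque": joint torques, N m; "ee_pos": TCP position; "tool_rot": TCP orientation; "contact_force": force on the tool from outside, world axes, zero at the start; "moment": the same for the moment, N m; "grip_width": opening from 0.0 (shut) to 1.0 (fully open).
Only numpy, scipy, OpenCV 4.12 (cv2) and the standard library are available. Lean on these libraries where they do the work, as an engineer would, in place of code of your own. Each camera call takes 0.05 s, during which the arm holds its last target.

### The job

First clear the basin: lay the long record brush and the red clamp on the rubber mat. Then stand every white bottle and pot upright in the basin so that nothing sticks up above its rim (the tall bottles only fit in the deep front row), and lower the clear dust flap until it lies fully shut. Leave the loupe, bubble level, tweezers, rinse bottle and wooden block where they are.

Things in the scene. Friction and masses are not known exactly. Their poses are not given: they have to be found in the camera images.
- basin: Fixed open steel basin, outside 146 (x) by 226 (y) by 75 mm high, walls 5 mm; origin under its centre on the counter, x pointing away from the robot to the hinged side, y along its length, z up. Inside: two rows of three bays, each about 68 by 68 mm, with low dividers between the bays of a row; bay centres 72 mm apart along y.
- deep_row (a point): Floor centre of the middle bay of the deep front row (basin x = -34, y = 0): floor 5 mm above the counter, 70 mm below the rim; the other two bays are at y = -72 and 72 mm; dividers end 22 mm above the counter.
- step_row (a point): Floor centre of the middle bay of the shallow back row, a raised white step (basin x = 34, y = 0): floor 34 mm above the counter, 41 mm below the rim; the other two bays are at y = -72 and 72 mm; dividers end 48 mm above the counter.
- flap (a joint): Angle of the clear acrylic dust flap (146 by 226 by 5 mm, 0.2 kg) hinged on the basin's far (+x) rim: 0 = shut on the rim, grows as it opens up and away; starts at 1.85 to 2.15 rad, leaning back beyond upright; stop at 2.25. Stiff hinge: it stays where left, 2 to 3 N at its free edge moves it. No handle: push it over from behind and down from above with closed fingers.
- flap_hinge (a point): Middle of the flap's hinge line, on the far rim (basin x = 73, y = 0, z = 75.5 mm).
- flap_edge (a point): Middle of the flap's free edge, 146 mm from the hinge line; with the flap shut it lies over the basin's front rim.
- mat: Fixed black rubber mat, 300 (x) by 170 (y) by 4 mm, to the robot's right; origin under its centre, x along its length.
- brush: Long carbon-fibre record brush: aluminium bar 264 (own y) by 26 (x) by 14 mm with a black fibre pad 110 by 22 by 10 mm under its middle, 24 mm high in all; origin at the centre of the pad's underside (bar from 10 to 24 mm above it). At the start it lies across the basin, its bar ends on the two end rims. 0.12 kg.
- clamp: Red plastic record clamp: disc 54 mm across and 18 mm high with a round knob 24 mm across and 30 mm high on top, 48 mm in all; origin under its centre. At the start it stands in the middle bay of the deep row. 0.1 kg.
- bottle0: Tall white bottle: round body 48 mm across and 44 mm high with a black round cap 20 mm across and 18 mm high on top, 62 mm in all; origin under its centre, z up; about 0.12 kg. May be absent.
- bottle1: Tall white bottle: round body 48 mm across and 44 mm high with a black round cap 20 mm across and 18 mm high on top, 62 mm in all; origin under its centre, z up; about 0.12 kg. May be absent.
- bottle2: Tall white bottle: round body 48 mm across and 44 mm high with a black round cap 20 mm across and 18 mm high on top, 62 mm in all; origin under its centre, z up; about 0.12 kg. May be absent.
- pot0: Squat white pot: round body 48 mm across and 16 mm high with a black round knob 20 mm across and 18 mm high on top, 34 mm in all; origin under its centre, z up; about 0.07 kg. May be absent.
- pot1: Squat white pot: round body 48 mm across and 16 mm high with a black round knob 20 mm across and 18 mm high on top, 34 mm in all; origin under its centre, z up; about 0.07 kg. May be absent.
- pot2: Squat white pot: round body 48 mm across and 16 mm high with a black round knob 20 mm across and 18 mm high on top, 34 mm in all; origin under its centre, z up; about 0.07 kg. May be absent.
- loupe: Magnifying loupe, a dark cylinder 38 mm across, 30 mm high, standing among the bottles; not part of the job. Origin under its centre.
- level: Round bubble level, 42 mm across, 17 mm high, standing among the bottles; not part of the job. Origin under its centre.
- tweezers: Steel tweezers 120 mm long lying in front of the basin; not part of the job. Origin under the middle.
- rinse: Grey rinse bottle 60 mm across, 150 mm high, standing behind the mat; not part of the job. Origin under its centre.
- felt_block: Wooden block 90 by 50 by 30 mm behind the bottles; not part of the job. Origin under its centre.

How it is judged:
By the outcome, as a careful person would: the job done as asked, in the order asked, and still so for the second after the job is handed in, with the robot touching nothing.
Of bottle0, bottle1, bottle2, pot0, pot1, pot2 only 4 to 6 are there at a start; the rules pass over those that are not, and their reading is None.
At some moment in a run one of bottle0, bottle1, bottle2, pot0, pot1, pot2, clamp may be knocked a few centimetres aside while the robot is not near it.
It also fails if it takes over 208 s, if anything falls off the work surface, if the arm or the gripper's body presses on something with over 40 N, if the wrist force passes 120 N, or if a joint passes its speed limit or range.

## Working session

There is one attempt and no reset: what is moved stays moved. The work goes in short steps, Python scripts to look and compute and a tool call to move; the robot and the scene stay as the last step left them, time stands still between calls to the robot, and variables do not carry over. Pictures are saved under pics/ and viewed, and the job is handed in when it is done.

Besides the shell and the picture viewer there is one more tool, called after ">>>" as name([rows], argument=value, ...), one row to a line, values as JSON. apply_moves: Moves the arm, as the interface text tells. Its arguments: {"type":"object","properties":{"motion":{"type":"array"},"squeeze":{"type":"number"}},"required":["motion"]}

```bash
ls; mkdir -p pics; python3 - <<'E'
from station import r, optics, workorder
import cv2
print(r.read_state())
for n in("scene","top"):
    c=optics.get_calibration(n);print(n,c)
    cv2.imwrite(f"pics/{n}0.png",optics.get_image(n)[:,:,::-1])
E
```

```text
pics
{'t': 0.0, 'joint_positions': array([ 1.32598597e+00,  2.13353495e-01, -3.50389774e-02,  1.32350375e+00,
       -8.71898201e-06,  1.57078928e+00]), 'joint_vel': array([ 0.00106249, -0.00411666, -0.00057693, -0.00039614, -0.00064027,
       -0.00016964]), 'joint_torque': array([ 9.01936382e-04, -6.86166072e+01,  4.87122059e+01,  1.75708300e-02,
        1.27986928e-04, -3.94344568e-05]), 'ee_pos': array([121.11449013, 484.79426458, 255.82546278]), 'tool_rot': array([ 3.41916290e-04,  7.88151359e-01,  6.15481221e-01, -4.30762411e-04]), 'contact_force': array([-0.48848018, -0.01795848,  0.91058996]), 'moment': array([-0.04193633, -0.01935887,  0.04739015]), 'grip_width': 0.9931719882851033}
scene {'fovy': 50.38328282428245, 'cx': 319.3415628793882, 'cy': 230.04978778031338, 'k1': 0.017806991242491438, 'world_from_camera': array([[-7.80498933e-01,  4.39850093e-01, -4.44244653e-01,
         1.03355046e+03],
       [ 6.24968198e-01,  5.66448508e-01, -5.37169284e-01,
         5.79924480e+02],
       [ 1.53677618e-02, -6.96898833e-01, -7.17004776e-01,
         8.58263045e+02],
       [ 0.00000000e+00,  0.00000000e+00,  0.00000000e+00,
         1.00000000e+00]])}
top {'fovy': 57.38805984982102, 'cx': 322.6346423527983, 'cy': 242.1089492593634, 'k1': -0.10204743603997488, 'world_from_camera': array([[-1.59001551e-02, -9.87004984e-01,  1.59901051e-01,
         4.13551373e+02],
       [-9.99504004e-01,  2.00374491e-02,  2.42949836e-02,
         1.36671976e+01],
       [-2.71832790e-02, -1.59435447e-01, -9.86834033e-01,
         8.55208711e+02],
       [ 0.00000000e+00,  0.00000000e+00,  0.00000000e+00,
         1.00000000e+00]])}
```

View pics/scene0.png

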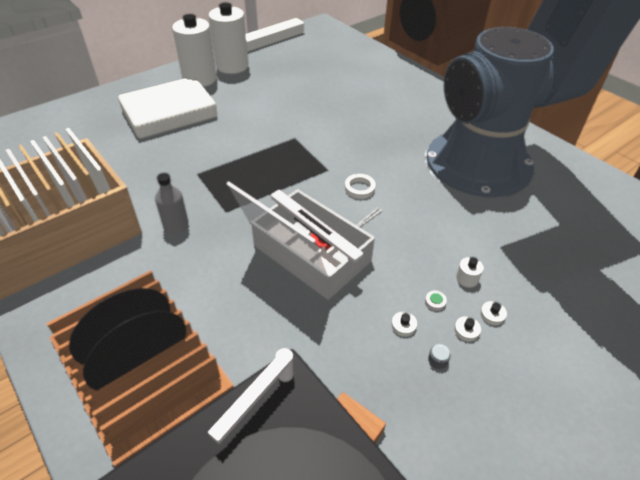

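View pics/top0.png

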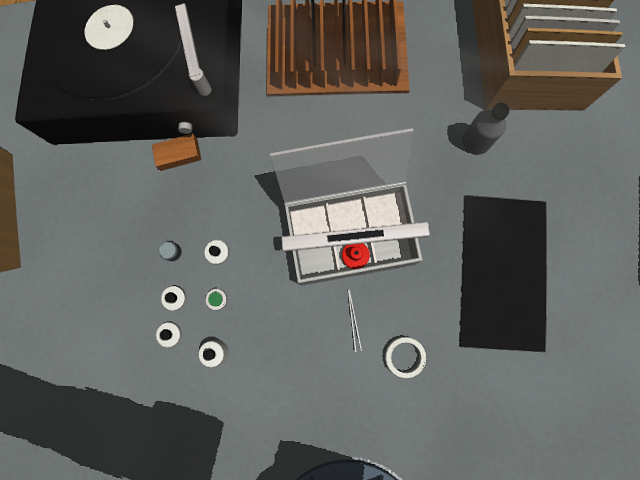

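```bash
cat > h.py <<'E'
import numpy as np, cv2
from scipy.spatial.transform import Rotation as R
try:
    from station import r, optics, workorder
except Exception as e: print(e)
def K(c):
    f=240/np.tan(np.radians(c['fovy'])/2)
    return np.array([[f,0,c['cx']],[0,f,c['cy']],[0,0,1.]]),np.array([c['k1'],0,0,0,0.])
def ray(n,px):
    c=optics.get_calibration(n);k,d=K(c);T=c['world_from_camera']
    u=cv2.undistortPoints(np.array(px,float).reshape(-1,1,2),k,d)[:,0]
    v=np.c_[u,np.ones(len(u))]@T[:3,:3].T
    return T[:3,3],v
def cast(n,px,z):
    o,v=ray(n,px);s=(np.asarray(z)-o[2])/v[:,2]
    return o+v*s[:,None]
def proj(n,P):
    c=optics.get_calibration(n);k,d=K(c);T=np.linalg.inv(c['world_from_camera'])
    return cv2.projectPoints(np.array(P,float).reshape(-1,1,3),cv2.Rodrigues(T[:3,:3])[0],T[:3,3],k,d)[0][:,0]
def tri(p,q):
    o1,v1=ray('scene',[p]);o2,v2=ray('top',[q]);v1=v1[0];v2=v2[0]
    s=np.linalg.lstsq(np.c_[v1,-v2],o2-o1,rcond=None)[0]
    a=o1+v1*s[0];b=o2+v2*s[1];return (a+b)/2,np.linalg.norm(a-b)
def blobs(m,lo=15,hi=5000):
    n,l,s,c=cv2.connectedComponentsWithStats(m.astype(np.uint8))
    return [(c[i].round(1),s[i]) for i in range(1,n) if lo<=s[i][4]<=hi]
def snap(n,tag,box=None,sc=1):
    im=optics.get_image(n)
    o=im if box is None else im[box[1]:box[3],box[0]:box[2]]
    cv2.imwrite(f"pics/{tag}.png",cv2.resize(o,None,fx=sc,fy=sc,interpolation=cv2.INTER_CUBIC)[:,:,::-1])
    return im
E
python3 - <<'E'
from h import *
im=snap('top','t1',(260,120,440,290),4)
im2=snap('scene','s1',(220,170,400,305),4)
np.save('top.npy',im);np.save('scene.npy',im2)
a=im.astype(int)
m=np.zeros(a.shape[:2],bool);m[230:380,140:240]=1
dark=(a.max(2)<60)&m
for c,s in blobs(dark,10,400): print('dark',c,s, cast('top',[c],34)[0].round(1),cast('top',[c],62)[0].round(1))
wh=(a.min(2)>150)&m
for c,s in blobs(wh,10,900): print('white',c,s,cast('top',[c],16)[0].round(1),cast('top',[c],44)[0].round(1))
b=im2.astype(int);m=np.zeros(b.shape[:2],bool);m[250:375,385:520]=1
for c,s in blobs((b.max(2)<60)&m,10,400): print('sdark',c,s, cast('scene',[c],25)[0].round(1),cast('scene',[c],53)[0].round(1))
red=(a[:,:,0]>150)&(a[:,:,1]<60)
for c,s in blobs(red,5): print('red',c,s,cast('top',[c],35)[0])
mat=(a.max(2)<45);mat[:, :440]=0;mat[:190]=0
for c,s in blobs(mat,1000,99999): print('mat',c,s,cast('top',[c],4)[0])
cn=cv2.findContours(mat.astype(np.uint8),0,1)[0];cn=max(cn,key=cv2.contourArea)
rc=cv2.boxPoints(cv2.minAreaRect(cn));print(cast('top',rc,4).round(1))
E
```

```text
dark [175.9 252.3] [168 241  13  20  79] [532.4 317.6  34. ] [528.4 307.2  62. ]
dark [214.  250.5] [209 246  11  10  87] [534.6 242.5  34. ] [530.4 234.7  62. ]
dark [170.5 297.2] [165 293  12  10  92] [446.2 325.4  34. ] [445.1 314.8  62. ]
dark [165.4 334.4] [160 330  12  10  96] [376.3 333.4  34. ] [377.5 322.5  62. ]
dark [207.9 340.1] [199 337  21  12  65] [365.7 251.1  34. ] [367.3 243.   62. ]
dark [208.5 354.1] [203 349  12  11 106] [339.9 249.6  34. ] [342.4 241.6  62. ]
white [216.3 251.7] [204 240  24  24 346] [534.7 242.8  16. ] [530.7 235.2  44. ]
white [173.  298.1] [161 286  24  25 334] [445.2 327.1  16. ] [444.1 316.7  44. ]
white [216.  299.3] [206 289  20  21 164] [442.1 241.6  16. ] [441.1 234.   44. ]
white [168.2 334.5] [156 323  24  24 335] [375.3 334.8  16. ] [376.5 324.1  44. ]
white [211.5 354.1] [199 342  25  26 363] [338.3 249.   16. ] [340.8 241.1  44. ]
sdark [472.4 263.1] [469 259   8   9  53] [319.  235.2  25. ] [343.  246.8  53. ]
sdark [495.2 308.7] [491 304   9  10  52] [377.3 340.6  25. ] [399.3 348.6  53. ]
sdark [404.1 322. ] [401 319   7   6  28] [542.9 251.1  25. ] [559.4 262.1  53. ]
sdark [468.1 326.4] [465 323   8   7  35] [452.5 334.4  25. ] [472.  342.7  53. ]
sdark [436.3 363.3] [430 357  17  11  61] [560.5 350.4  25. ] [576.4 358.1  53. ]
red [356.1 255.1] [342 243  27  25 432] [520.38586357 -28.80039041  35.        ]
mat [503.4 274.1] [  459   196    87   156 12604] [ 480.83893659 -318.40832114    4.        ]
[[ 341.  -221.6    4. ]
 [ 640.  -249.6    4. ]
 [ 632.1 -427.     4. ]
 [ 329.9 -389.9    4. ]]
```

View pics/t1.png

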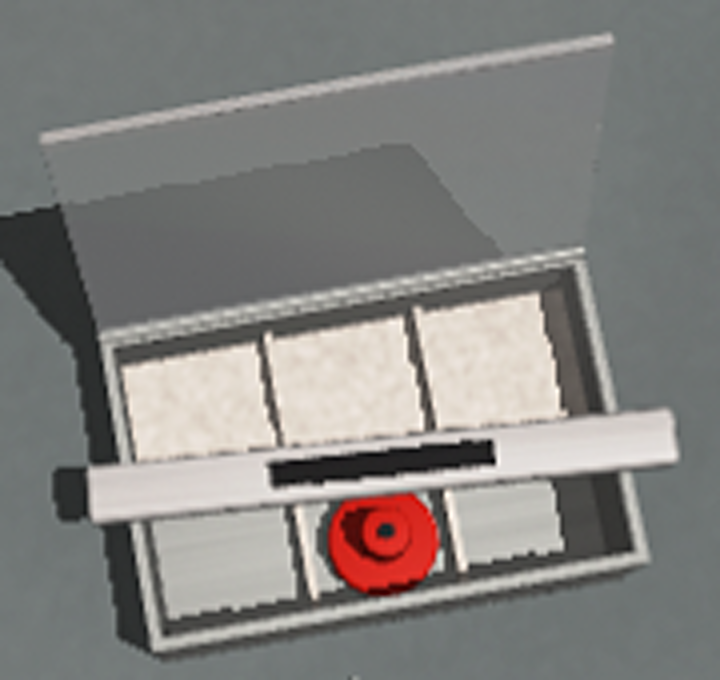

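View pics/s1.png

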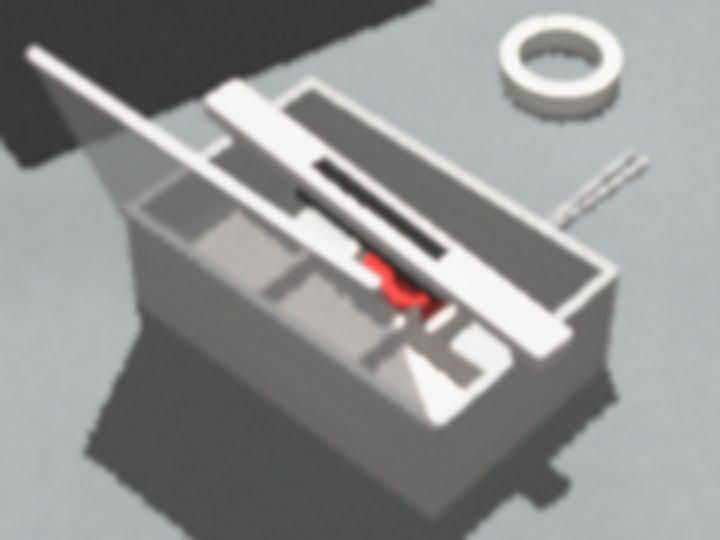

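```bash
cat > a.py <<'E'
from h import *
def t(p): return [(p[0]+.5)/4-.5+260,(p[1]+.5)/4-.5+120]
def s(p): return [(p[0]+.5)/4-.5+220,(p[1]+.5)/4-.5+170]
T=[t(p) for p in [(152,650),(648,557),(583,250),(103,335)]] # fl fr br bl
S=[s(p) for p in [(616,270),(312,80),(130,208),(435,425)]]
P=cast('top',T,75);Q=cast('scene',S,75)
print(P.round(1),Q.round(1))
for a in (P,Q): print([np.linalg.norm(a[i]-a[(i+1)%4]).round(1) for i in range(4)],a.mean(0), np.degrees(np.arctan2(*(a[3]-a[0])[[1,0]])),np.degrees(np.arctan2(*(a[0]-a[1])[[1,0]])))
for i in range(4): print(tri(S[i],T[i]))
B=[t(p) for p in [(90,493),(675,434)]]
print('brush',cast('top',B,89), cast('top',[t((382,464))],89))
B=[s(p) for p in [(225,92),(553,341)]]
print('brush',cast('scene',B,89))
print('clamp knob', cast('top',[t((386,532))],53), cast('top',[t((384,545))],23))
E0=tri(s((33,50)),t((612,38)));E1=tri(s((378,282)),t((42,138)));print('flap edge',E0,E1)
E
python3 a.py
```

```text
[[ 468.7   78.6   75. ]
 [ 506.  -143.9   75. ]
 [ 648.9 -121.6   75. ]
 [ 613.4  100.2   75. ]] [[ 470.5   79.9   75. ]
 [ 506.4 -139.7   75. ]
 [ 647.5 -116.2   75. ]
 [ 612.9  102.3   75. ]]
[np.float64(225.6), np.float64(144.7), np.float64(224.6), np.float64(146.3)] [559.24447095 -21.6807403   75.        ] 8.477275396002062 99.51677120485247
[np.float64(222.5), np.float64(143.1), np.float64(221.2), np.float64(144.1)] [559.31566928 -18.4342118   75.        ] 8.929327376108066 99.26784809612128
(array([468.90706982,  78.66501564,  72.88371551]), np.float64(0.2799334288067672))
(array([ 505.32549591, -143.37642976,   72.41737681]), np.float64(2.78192794170216))
(array([ 647.76435838, -120.08553411,   73.23909984]), np.float64(4.67972248236373))
(array([612.97537381, 100.96429928,  74.08996867]), np.float64(1.9187407443302293))
brush [[ 537.78640494  104.52278982   89.        ]
 [ 559.08041347 -156.01146904   89.        ]] [[548.17393098 -25.25028695  89.        ]]
brush [[ 560.81020055 -148.67609554   89.        ]
 [ 539.22625178  105.4688429    89.        ]]
clamp knob [[522.64085791 -28.04172703  53.        ]] [[520.47422396 -28.47348691  23.        ]]
flap edge (array([ 692.74491476, -113.26408983,  212.86261056]), np.float64(0.8950172081272703)) (array([656.59409835, 109.21403361, 213.00699085]), np.float64(1.7512671946275977))
```

```bash
cat >> h.py <<'E'
C=np.array([559.2,-20.8]);YB=9.1
def bas(x,y):
    a=np.radians(YB);return C+np.array([np.cos(a)*x-np.sin(a)*y,np.sin(a)*x+np.cos(a)*y])
def plan(x,y,z,yaw=None,flip=None):
    s=r.read_state();q=s['tool_rot'];A=R.from_quat([q[1],q[2],q[3],q[0]])
    X=A.as_matrix()[:,0];cur=np.degrees(np.arctan2(X[1],X[0]))
    if yaw is None: yaw=cur
    d=yaw-cur
    d=(d+90)%180-90
    if flip: d+=flip*180
    # keep vertical
    B=R.from_euler('z',cur+d,degrees=True)*R.from_matrix(np.diag([1,-1,-1.]))
    w=np.degrees((A.inv()*B).as_rotvec())
    t=A.inv().apply(np.array([x,y,z])-s['ee_pos'])/10
    j=s['joint_positions']
    print('t',s['t'],'ee',s['ee_pos'].round(1),'yaw',cur.round(1),'grip',(s['grip_width']*8.54).round(2),'F',s['contact_force'].round(1),'q',j.round(2))
    print('-> t',t.round(2),'w',w.round(1),'rows>=',np.ceil(max(np.linalg.norm(t)/4.17,np.linalg.norm(w)/7.16)))
E
python3 -c "
from h import *
print(cast('top',[(464,195.5),(545.5,201.5),(546,351.5),(460,346.5)],4))
print(bas(-34,0),bas(-34,72),bas(34,-72))
plan(548,-25,250,4.7)
"
```

```text
[[ 640.50637843 -250.79969382    4.        ]
 [ 625.70055088 -418.68553688    4.        ]
 [ 328.84308762 -393.23084797    4.        ]
 [ 344.3685884  -224.36954976    4.        ]]
[525.62793057 -26.17737429] [514.24054973  44.9164198 ] [604.15945027 -86.5164198 ]Traceback (most recent call last):
  File "<string>", line 5, in <module>
    plan(548,-25,250,4.7)
    ~~~~^^^^^^^^^^^^^^^^^
  File "h.py", line 47, in plan
    print('t',s['t'],'ee',s['ee_pos'].round(1),'yaw',cur.round(1),'grip',(s['grip_width']*8.54).round(2),'F',s['contact_force'].round(1),'q',j.round(2))
                                                                         ^^^^^^^^^^^^^^^^^^^^^^^^^^^^
AttributeError: 'float' object has no attribute 'round'
```

```bash
sed -i "s/(s\['grip_width'\]\*8.54).round(2)/round(s['grip_width']*8.54,2)/" h.py
python3 -c "
from h import *
plan(548,-25,250,4.7)
"
```

```text
t 0.2 ee [121.1 484.9 256. ] yaw 76.0 grip 8.55 F [ 0.9 -0.3  0.2] q [ 1.33  0.21 -0.03  1.32  0.    1.57]
-> t [-39.13  53.77   0.63] w [ 0.   0.  71.3] rows>= 16.0
```

>>> apply_moves([
  [5.5,-39.1,53.8,0.6,0,0,71.3],
  [5.5,-39.1,53.8,0.6,0,0,71.3],
  [5.5,-39.1,53.8,0.6,0,0,71.3],
  [5.5,-39.1,53.8,0.6,0,0,71.3],
  [5.5,-39.1,53.8,0.6,0,0,71.3],
  [5.5,-39.1,53.8,0.6,0,0,71.3],
  [5.5,-39.1,53.8,0.6,0,0,71.3],
  [5.5,-39.1,53.8,0.6,0,0,71.3],
  [5.5,-39.1,53.8,0.6,0,0,71.3],
  [5.5,-39.1,53.8,0.6,0,0,71.3],
  [5.5,-39.1,53.8,0.6,0,0,71.3],
  [5.5,-39.1,53.8,0.6,0,0,71.3],
  [5.5,-39.1,53.8,0.6,0,0,71.3],
  [5.5,-39.1,53.8,0.6,0,0,71.3],
  [5.5,-39.1,53.8,0.6,0,0,71.3],
  [5.5,-39.1,53.8,0.6,0,0,71.3],
  [5.5,-39.1,53.8,0.6,0,0,71.3],
  [5.5,-39.1,53.8,0.6,0,0,71.3],
  [5.5,-39.1,53.8,0.6,0,0,71.3],
  [5.5,-39.1,53.8,0.6,0,0,71.3],
], squeeze=40)

```text
t: 1.87
ee_pos: [547.8, -23.9, 250.4]
tool_rot: [-0.0, 0.999, 0.041, -0.0]
contact_force: [-0.1, -0.4, -0.5]
grip_width: 0.644
```

```bash
python3 -c "
from h import *
plan(548,-25,140,4.7);plan(548,-25,88,4.7)
"
```

```text
t 1.8667 ee [547.8 -23.9 250.4] yaw 4.7 grip 5.5 F [-0.1 -0.4 -0.5] q [-0.04  0.32  0.09  1.34  0.    1.44]
-> t [1.000e-02 1.200e-01 1.104e+01] w [-0.  0.  0.] rows>= 3.0
t 1.8667 ee [547.8 -23.9 250.4] yaw 4.7 grip 5.5 F [-0.1 -0.4 -0.5] q [-0.04  0.32  0.09  1.34  0.    1.44]
-> t [1.000e-02 1.200e-01 1.624e+01] w [-0.  0.  0.] rows>= 4.0
```

>>> apply_moves([
  [5.5,0,0.1,4,0,0,0],
  [5.5,0,0.1,8,0,0,0],
  [5.5,0,0.1,11,0,0,0],
  [5.5,0,0.1,13,0,0,0],
  [5.5,0,0.1,14.5,0,0,0],
  [5.5,0,0.1,15.5,0,0,0],
  [5.5,0,0.1,16.2,0,0,0],
  [5.5,0,0.1,16.2,0,0,0],
  [2.0,0,0.1,16.2,0,0,0],
  [2.0,0,0.1,16.2,0,0,0],
  [2.0,0,0.1,16.2,0,0,0],
  [2.0,0,0.1,16.2,0,0,0],
  [2.0,0,0.1,16.2,0,0,0],
  [2.0,0,0.1,16.2,0,0,0],
])

```text
t: 3.03
ee_pos: [549.1, -25.6, 89.5]
tool_rot: [-0.0, 0.999, 0.041, 0.001]
contact_force: [-1.0, 0.4, 5.1]
grip_width: 0.296
```

```bash
python3 -c "
from h import *
plan(548,-25,140,4.7)
snap('top','t2',(240,100,480,300),3);snap('scene','s2',(200,130,400,290),4)
"
```

```text
t 3.0333 ee [549.1 -25.6  89.5] yaw 4.7 grip 2.52 F [-1.   0.4  5.1] q [-0.05  0.4  -0.21  0.96  0.    1.44]
-> t [-0.1  -0.07 -5.05] w [-0.  -0.1 -0. ] rows>= 2.0
```

View pics/s2.png

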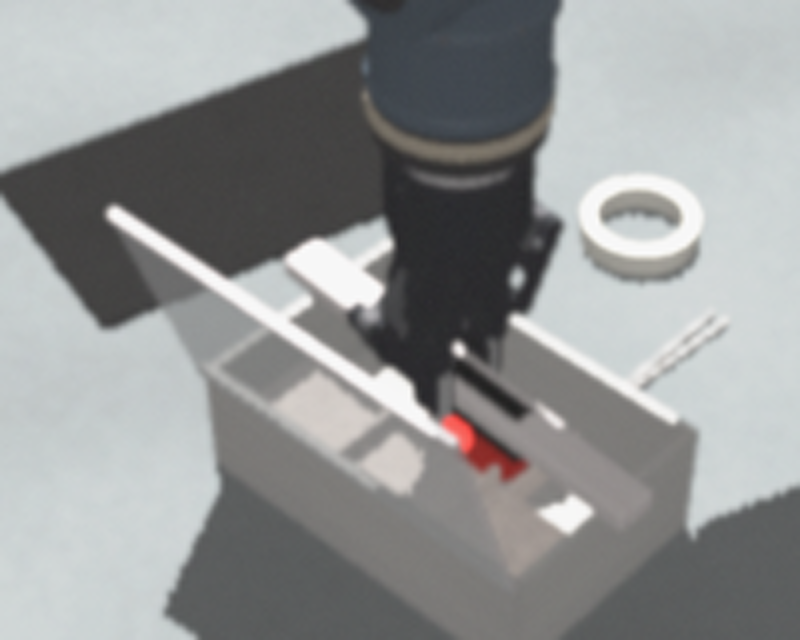

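```bash
python3 -c "
from h import *
plan(481,-362,170,85)
"
```

```text
t 3.1333 ee [549.1 -25.6  89.5] yaw 4.7 grip 2.55 F [-0.5  1.5  5. ] q [-0.05  0.4  -0.21  0.96  0.    1.44]
-> t [-9.52 32.97 -8.07] w [  0.1  -0.1 -80.3] rows>= 12.0
```

>>> apply_moves([
  [2.0,0,0,-3,0,0,0],
  [2.0,0,0,-6,0,0,0],
  [2.0,0,0,-8,0,0,0],
  [2.0,-1,4,-8,0,0,0],
  [2.0,-2,8,-8,0,0,0],
  [2.0,-3.5,12,-8,0,0,0],
  [2.0,-4.5,15,-8,0,0,-5],
  [2.0,-5.5,18,-8,0,0,-10],
  [2.0,-6.5,21,-8,0,0,-15],
  [2.0,-7.5,24,-8,0,0,-20],
  [2.0,-8,27,-8,0,0,-25],
  [2.0,-9,30,-8,0,0,-31],
  [2.0,-9.5,32,-8,0,0,-37],
  [2.0,-9.5,33,-8,0,0,-43],
  [2.0,-9.5,33,-8,0,0,-50],
  [2.0,-9.5,33,-8,0,0,-56],
  [2.0,-9.5,33,-8,0,0,-62],
  [2.0,-9.5,33,-8,0,0,-68],
  [2.0,-9.5,33,-8,0,0,-74],
  [2.0,-9.5,33,-8,0,0,-80],
])

```text
t: 4.8
ee_pos: [480.8, -362.5, 169.0]
tool_rot: [0.0, 0.737, 0.675, 0.0]
contact_force: [-0.0, -0.1, -1.1]
grip_width: 0.298
```

```bash
python3 -c "
from h import *
plan(481,-362,31,85)
snap('top','t2');
"
```

```text
t 4.8 ee [ 480.8 -362.5  169. ] yaw 85.0 grip 2.54 F [-0.  -0.1 -1.1] q [-0.65  0.45  0.08  1.2   0.   -0.56]
-> t [ 0.06  0.   13.8 ] w [ 0.  0. -0.] rows>= 4.0
```

View pics/t2.png

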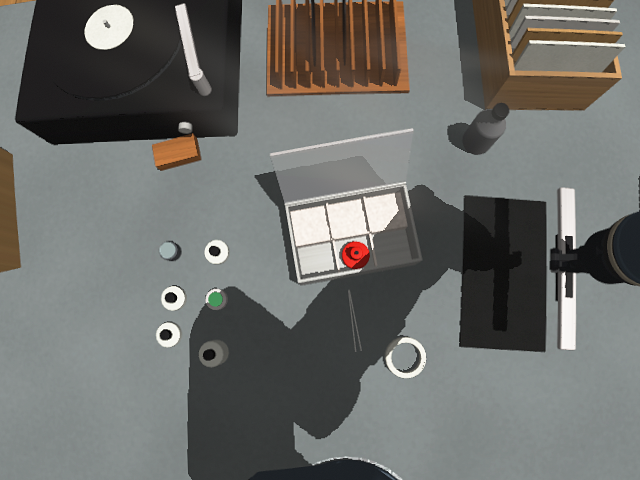

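>>> apply_moves([
  [2.0,0,0,4,0,0,0],
  [2.0,0,0,8,0,0,0],
  [2.0,0,0,10.5,0,0,0],
  [2.0,0,0,12,0,0,0],
  [2.0,0,0,13,0,0,0],
  [2.0,0,0,13.7,0,0,0],
  [2.0,0,0,13.7,0,0,0],
  [2.0,0,0,13.7,0,0,0],
])

```text
t: 5.52
ee_pos: [481.1, -362.6, 32.2]
tool_rot: [0.001, 0.739, 0.673, 0.0]
contact_force: [-0.1, -0.3, -0.5]
grip_width: 0.296
```

```bash
python3 -c "
from h import *
plan(481,-362,31,85)
"
```

```text
t 5.5167 ee [ 481.1 -362.6   32.2] yaw 84.6 grip 2.53 F [-0.1 -0.3 -0.5] q [-0.65  0.55 -0.13  0.89  0.   -0.55]
-> t [ 0.06 -0.02  0.12] w [ 0.1  0.  -0.4] rows>= 1.0
```

>>> apply_moves([
  [2.0,0,0,0.1,0,0,0],
  [2.0,0,0,0.2,0,0,0],
  [2.0,0,0,0.25,0,0,0],
  [2.0,0,0,0.25,0,0,0],
])

```text
t: 5.85
ee_pos: [480.8, -362.4, 29.1]
tool_rot: [0.0, 0.739, 0.673, 0.0]
contact_force: [0.8, -1.1, -0.4]
grip_width: 0.293
```

>>> apply_moves([
  [5.0,0,0,0,0,0,0],
  [5.0,0,0,0,0,0,0],
  [5.0,0,0,0,0,0,0],
  [5.0,0,0,0,0,0,0],
  [5.0,0,0,-2,0,0,0],
  [5.0,0,0,-6,0,0,0],
  [5.0,0,0,-10,0,0,0],
  [5.0,0,0,-14,0,0,0],
  [5.0,0,0,-17,0,0,0],
  [5.0,0,0,-17,0,0,0],
])

```text
t: 6.68
ee_pos: [482.6, -363.8, 205.6]
tool_rot: [0.004, 0.739, 0.673, 0.001]
contact_force: [0.1, -0.4, -0.6]
grip_width: 0.585
```

```bash
python3 -c "
from h import *
plan(522,-28,200,9)
snap('top','t3',(240,100,640,400),2);
"
```

```text
t 6.6833 ee [ 482.6 -363.8  205.6] yaw 84.7 grip 5.0 F [ 0.1 -0.4 -0.6] q [-0.65  0.43  0.15  1.27 -0.   -0.55]
-> t [33.8   0.8   0.41] w [ 0.6 -0.1 75.7] rows>= 11.0
```

View pics/t3.png

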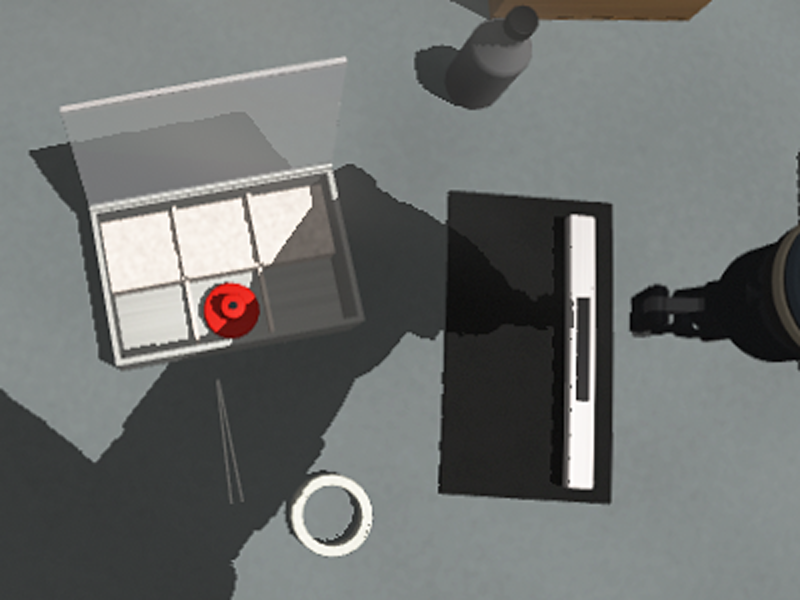

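```bash
python3 -c "
from h import *
plan(522,-28,130,99)
"
```

```text
t 6.7333 ee [ 482.  -363.3  202.4] yaw 84.7 grip 4.97 F [ 0.3 -0.4 -0.6] q [-0.65  0.44  0.14  1.27  0.   -0.55]
-> t [33.78  0.83  7.14] w [  0.3   0.2 -14.3] rows>= 9.0
```

>>> apply_moves([
  [4.5,4,0.1,0,0,0,-2],
  [4.5,8,0.2,0,0,0,-4],
  [4.5,12,0.3,1,0,0,-7],
  [4.5,16,0.5,2,0,0,-10],
  [4.5,20,0.6,4,0,0,-14.3],
  [4.5,24,0.7,5,0,0,-14.3],
  [4.5,28,0.8,6,0,0,-14.3],
  [4.5,32,0.8,7,0,0,-14.3],
  [4.5,33.8,0.8,7,0,0,-14.3],
  [4.5,33.8,0.8,7,0,0,-14.3],
  [4.5,33.8,0.8,7,0,0,-14.3],
])

```text
t: 7.65
ee_pos: [519.4, -25.5, 127.9]
tool_rot: [-0.001, 0.649, 0.761, -0.001]
contact_force: [-0.2, 0.1, -0.4]
grip_width: 0.528
```

```bash
python3 -c "
from h import *
plan(522,-28,52,99)
snap('scene','s3',(200,130,400,290),4)
"
```

```text
t 7.65 ee [519.4 -25.5 127.9] yaw 99.1 grip 4.51 F [-0.2  0.1 -0.4] q [-0.05  0.31 -0.23  1.03 -0.   -0.21]
-> t [-0.29  0.23  7.59] w [-0.1 -0.   0.1] rows>= 2.0
```

View pics/s3.png

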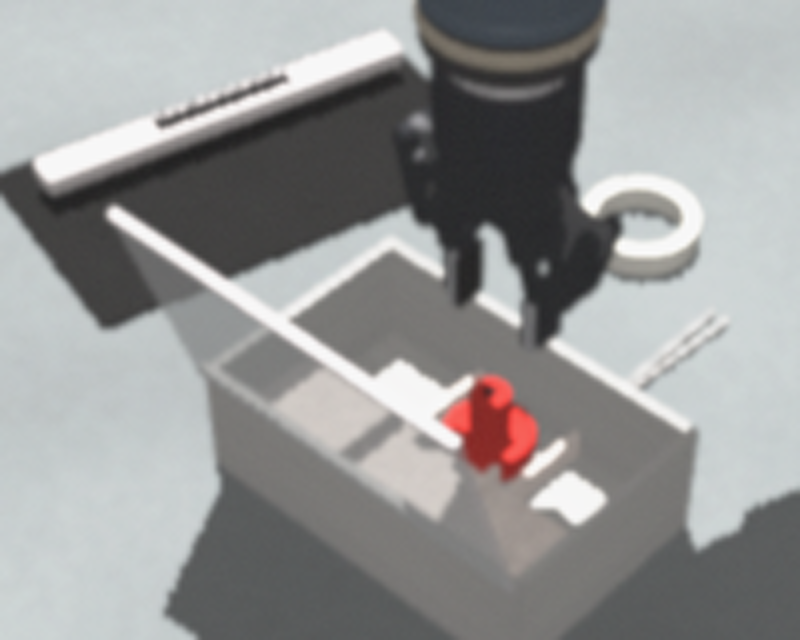

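>>> apply_moves([
  [4.5,-0.2,0.2,2.5,0,0,0],
  [4.5,-0.2,0.2,4.5,0,0,0],
  [4.5,-0.2,0.2,6,0,0,0],
  [4.5,-0.2,0.2,7,0,0,0],
  [4.5,-0.2,0.2,7.6,0,0,0],
  [4.5,-0.2,0.2,7.6,0,0,0],
  [4.5,-0.2,0.2,7.6,0,0,0],
  [1.5,-0.2,0.2,7.6,0,0,0],
  [1.5,-0.2,0.2,7.6,0,0,0],
  [1.5,-0.2,0.2,7.6,0,0,0],
  [1.5,-0.2,0.2,7.6,0,0,0],
  [1.5,-0.2,0.2,7.6,0,0,0],
  [1.5,-0.2,0.2,7.6,0,0,0],
])

```text
t: 8.78
ee_pos: [522.9, -28.3, 53.8]
tool_rot: [0.001, 0.65, 0.76, 0.0]
contact_force: [-2.0, -2.2, 5.7]
grip_width: 0.268
```

```bash
python3 -c "
from h import *
plan(489,-280,140,99)
"
```

```text
t 8.7833 ee [522.9 -28.3  53.8] yaw 99.0 grip 2.29 F [-2.  -2.2  5.7] q [-0.05  0.39 -0.33  0.85 -0.   -0.21]
-> t [-24.34  -7.26  -8.61] w [ 0.1  0.  -0. ] rows>= 7.0
```

>>> apply_moves([
  [1.5,0,0,-3,0,0,0],
  [1.5,0,0,-6,0,0,0],
  [1.5,0,0,-9,0,0,0],
  [1.5,-2,-0.5,-10,0,0,0],
  [1.5,-5,-1.5,-10,0,0,0],
  [1.5,-9,-2.5,-10,0,0,0],
  [1.5,-13,-4,-10,0,0,0],
  [1.5,-17,-5,-10,0,0,0],
  [1.5,-20,-6,-10,0,0,0],
  [1.5,-23,-7,-10,0,0,0],
  [1.5,-24.7,-7.4,-10,0,0,0],
  [1.5,-24.7,-7.4,-7,0,0,0],
  [1.5,-24.7,-7.4,-4,0,0,0],
  [1.5,-24.7,-7.4,-2,0,0,0],
  [1.5,-24.7,-7.4,-0.5,0,0,0],
  [1.5,-24.7,-7.4,-0.1,0,0,0],
  [1.5,-24.7,-7.4,-0.1,0,0,0],
  [1.5,-24.7,-7.4,-0.1,0,0,0],
])

```text
t: 10.28
ee_pos: [488.0, -283.8, 54.4]
tool_rot: [0.0, 0.65, 0.76, 0.0]
contact_force: [-0.5, 0.3, -1.2]
grip_width: 0.26
```

```bash
python3 -c "
from h import *
plan(488,-284,53,99)
"
```

```text
t 10.2833 ee [ 488.  -283.8   54.4] yaw 99.0 grip 2.22 F [-0.5  0.3 -1.2] q [-0.53  0.46 -0.22  0.89  0.   -0.68]
-> t [-0.02  0.    0.14] w [ 0.  0. -0.] rows>= 1.0
```

Lower 1.5 mm, release, rise.

>>> apply_moves([
  [1.5,0,0,0.1,0,0,0],
  [1.5,0,0,0.15,0,0,0],
  [1.5,0,0,0.15,0,0,0],
  [4.5,0,0,0.15,0,0,0],
  [4.5,0,0,0.15,0,0,0],
  [4.5,0,0,0.15,0,0,0],
  [4.5,0,0,0.15,0,0,0],
  [4.5,0,0,-2,0,0,0],
  [4.5,0,0,-5,0,0,0],
  [4.5,0,0,-9,0,0,0],
  [4.5,0,0,-13,0,0,0],
  [4.5,0,0,-16,0,0,0],
  [4.5,0,0,-16,0,0,0],
  [4.5,0,0,-16,0,0,0],
])

```text
t: 11.45
ee_pos: [488.6, -284.2, 215.6]
tool_rot: [0.002, 0.65, 0.76, 0.0]
contact_force: [0.2, -0.6, 0.3]
grip_width: 0.529
```

```bash
cat > det.py <<'E'
from h import *
im=snap('top','det');a=im.astype(int)
m=np.zeros(a.shape[:2],bool);m[225:400,120:270]=1
for c,s in blobs((a.min(2)>150)&m,10,900): print('white',c,s[2:],cast('top',[c],15)[0].round(1),cast('top',[c],43)[0].round(1))
for c,s in blobs((a.max(2)<60)&m,40,200): print('dark',c,s[2:],cast('top',[c],32)[0].round(1),cast('top',[c],60)[0].round(1))
E
python3 det.py; python3 -c "
from h import *
plan(341,242,200,60)"
```

```text
white [216.2 251.6] [ 24  24 363] [535.1 243.3  15. ] [531.  235.7  43. ]
white [167.  249.8] [ 15  15 176] [540.5 343.1  15. ] [536.3 332.1  43. ]
white [172.8 298.2] [ 24  25 355] [445.  327.9  15. ] [444.  317.4  43. ]
white [215.7 299.5] [ 21  21 183] [441.7 242.5  15. ] [440.8 234.9  43. ]
white [163.  331.7] [ 19  24 170] [380.6 345.8  15. ] [381.7 334.7  43. ]
dark [176.6 253. ] [12 18 65] [531.3 316.9  32. ] [527.3 306.6  60. ]
dark [214.  250.5] [11 10 87] [534.8 243.   32. ] [530.7 235.2  60. ]
dark [170.5 297.2] [12  9 91] [446.3 326.1  32. ] [445.2 315.5  60. ]
dark [165.7 334.5] [ 12  10 101] [376.  333.6  32. ] [377.3 322.7  60. ]
dark [208.8 354.3] [ 13  12 118] [339.4 249.6  32. ] [341.9 241.6  60. ]
t 11.5 ee [ 487.9 -283.8  214. ] yaw 99.0 grip 4.5 F [-0.1  0.3  0.2] q [-0.53  0.36  0.05  1.26 -0.   -0.68]
-> t [54.23 -6.31  1.36] w [ 0.  0. 39.] rows>= 14.0
```

View pics/det.png

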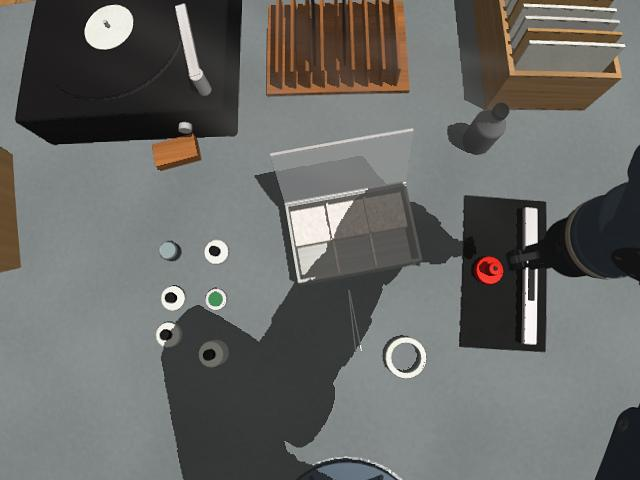

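```bash
python3 -c "
from h import *
plan(341.5,242,150,99)"
```

```text
t 11.5 ee [ 487.9 -283.8  214. ] yaw 99.0 grip 4.5 F [-0.1  0.3  0.2] q [-0.53  0.36  0.05  1.26 -0.   -0.68]
-> t [54.22 -6.26  6.36] w [ 0.  0. -0.] rows>= 14.0
```

>>> apply_moves([
  [4.0,54.2,-6.3,0,0,0,0],
  [4.0,54.2,-6.3,0,0,0,0],
  [4.0,54.2,-6.3,0,0,0,0],
  [4.0,54.2,-6.3,0,0,0,0],
  [4.0,54.2,-6.3,0,0,0,0],
  [4.0,54.2,-6.3,0,0,0,0],
  [4.0,54.2,-6.3,0,0,0,0],
  [4.0,54.2,-6.3,0,0,0,0],
  [4.0,54.2,-6.3,0,0,0,0],
  [4.0,54.2,-6.3,0,0,0,0],
  [4.0,54.2,-6.3,0,0,0,0],
  [4.0,54.2,-6.3,0,0,0,0],
  [4.0,54.2,-6.3,0,0,0,0],
  [4.0,54.2,-6.3,3,0,0,0],
  [4.0,54.2,-6.3,6.3,0,0,0],
  [4.0,54.2,-6.3,6.3,0,0,0],
  [4.0,54.2,-6.3,6.3,0,0,0],
  [4.0,54.2,-6.3,6.3,0,0,0],
])

```text
t: 13.0
ee_pos: [341.1, 241.5, 151.6]
tool_rot: [-0.0, 0.65, 0.76, -0.0]
contact_force: [1.6, 0.1, 0.4]
grip_width: 0.466
```

```bash
python3 det.py; python3 -c "
from h import *
plan(341.5,242,71,99)
snap('scene','s4',(380,180,540,390),3)"
```

```text
white [216.3 251.7] [ 24  24 355] [534.9 243.1  15. ] [530.8 235.5  43. ]
white [176.8 294. ] [ 19  20 185] [453.1 320.1  15. ] [451.8 309.9  43. ]
white [215.9 299.6] [ 21  21 173] [441.5 242.1  15. ] [440.6 234.5  43. ]
white [217.8 347.6] [11  7 37] [350.4 237.1  15. ] [352.5 229.7  43. ]
white [208.7 361. ] [14  7 74] [325.3 254.5  15. ] [328.2 246.5  43. ]
dark [176.4 253.3] [12 18 69] [530.8 317.3  32. ] [526.8 307.   60. ]
dark [214.  250.5] [11 10 87] [534.8 243.   32. ] [530.7 235.2  60. ]
dark [170.3 297.5] [ 12  10 103] [445.7 326.5  32. ] [444.6 315.9  60. ]
t 13.05 ee [341.7 241.8 152.1] yaw 98.9 grip 4.01 F [ 0.7 -0.3 -0.8] q [ 0.62  0.1  -0.44  1.03  0.    0.46]
-> t [ 0.02 -0.02  8.11] w [ 0.1 -0.  -0.1] rows>= 2.0
```

View pics/s4.png

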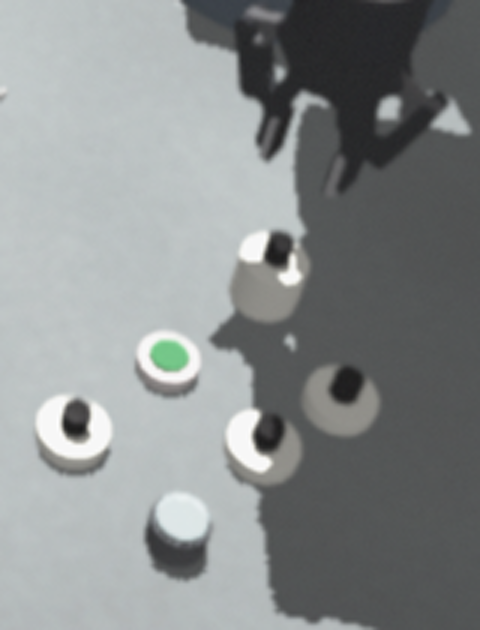

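Scene view agrees: jaws above the bottle cap, others undisturbed.

>>> apply_moves([
  [4.0,0,0,3,0,0,0],
  [4.0,0,0,5.5,0,0,0],
  [4.0,0,0,7,0,0,0],
  [4.0,0,0,7.8,0,0,0],
  [4.0,0,0,8.1,0,0,0],
  [4.0,0,0,8.1,0,0,0],
  [4.0,0,0,8.1,0,0,0],
  [1.0,0,0,8.1,0,0,0],
  [1.0,0,0,8.1,0,0,0],
  [1.0,0,0,8.1,0,0,0],
  [1.0,0,0,8.1,0,0,0],
  [1.0,0,0,8.1,0,0,0],
  [1.0,0,0,8.1,0,0,0],
])

```text
t: 14.18
ee_pos: [341.5, 242.3, 70.5]
tool_rot: [0.0, 0.65, 0.76, 0.001]
contact_force: [-0.2, 0.6, 7.5]
grip_width: 0.217
```

```bash
python3 -c "
from h import *
print(bas(-35,0));plan(*bas(-35,0),170,99)"
```

```text
[524.64051676 -26.33553235]
t 14.1833 ee [341.5 242.3  70.5] yaw 99.0 grip 1.85 F [-0.2  0.6  7.5] q [ 0.62  0.18 -0.58  0.81  0.    0.46]
-> t [-29.39  13.91  -9.95] w [ 0.1 -0.  -0. ] rows>= 9.0
```

>>> apply_moves([
  [1.0,0,0,-3,0,0,0],
  [1.0,0,0,-6.5,0,0,0],
  [1.0,0,0,-10,0,0,0],
  [1.0,-2,1,-11,0,0,0],
  [1.0,-5,2.5,-11,0,0,0],
  [1.0,-8,4,-11,0,0,0],
  [1.0,-11.5,5.5,-11,0,0,0],
  [1.0,-15,7,-11,0,0,0],
  [1.0,-18,8.5,-11,0,0,0],
  [1.0,-21,10,-11,0,0,0],
  [1.0,-24,11.5,-11,0,0,0],
  [1.0,-27,12.8,-11,0,0,0],
  [1.0,-29,13.7,-11,0,0,0],
  [1.0,-29.4,13.9,-11,0,0,0],
  [1.0,-29.4,13.9,-11,0,0,0],
  [1.0,-29.4,13.9,-11,0,0,0],
])

```text
t: 15.52
ee_pos: [523.7, -26.6, 179.7]
tool_rot: [-0.0, 0.65, 0.76, -0.0]
contact_force: [0.3, -0.2, -1.7]
grip_width: 0.214
```

```bash
python3 -c "
from h import *
plan(*bas(-35,0),77,99)
snap('scene','s5',(200,130,400,290),4)"
```

```text
t 15.5167 ee [523.7 -26.6 179.7] yaw 99.0 grip 1.83 F [ 0.3 -0.2 -1.7] q [-0.05  0.29 -0.13  1.15  0.   -0.21]
-> t [1.000e-02 1.000e-01 1.027e+01] w [-0. -0. -0.] rows>= 3.0
```

View pics/s5.png

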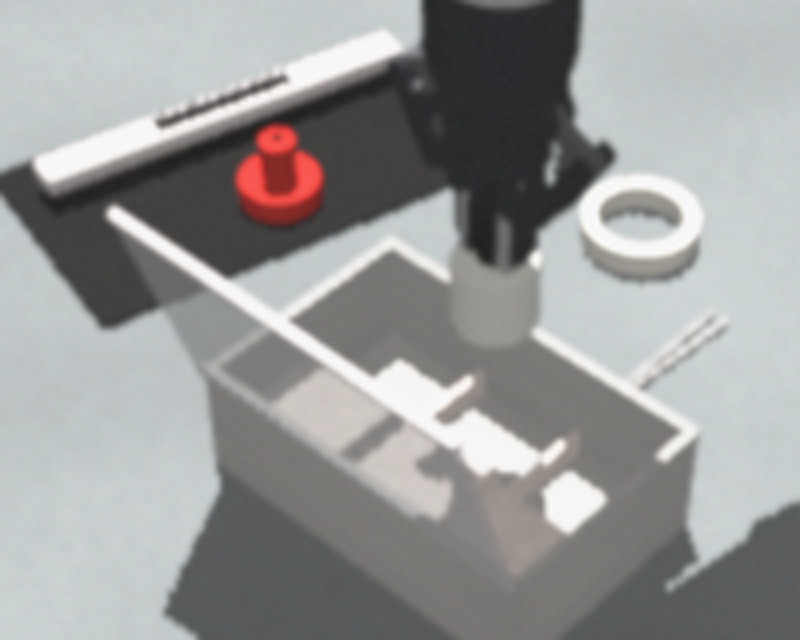

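>>> apply_moves([
  [1.0,0,0.1,3,0,0,0],
  [1.0,0,0.1,5.5,0,0,0],
  [1.0,0,0.1,7.5,0,0,0],
  [1.0,0,0.1,9,0,0,0],
  [1.0,0,0.1,9.8,0,0,0],
  [1.0,0,0.1,10.2,0,0,0],
  [1.0,0,0.1,10.3,0,0,0],
  [1.0,0,0.1,10.3,0,0,0],
])

```text
t: 16.23
ee_pos: [525.4, -26.4, 77.5]
tool_rot: [0.0, 0.649, 0.76, 0.0]
contact_force: [0.1, -0.2, -0.9]
grip_width: 0.211
```

```bash
python3 -c "
from h import *
plan(*bas(-35,0),76,99)"
```

```text
t 16.2333 ee [525.4 -26.4  77.5] yaw 99.0 grip 1.81 F [ 0.1 -0.2 -0.9] q [-0.05  0.37 -0.29  0.91  0.   -0.21]
-> t [ 0.02 -0.07  0.15] w [0. 0. 0.] rows>= 1.0
```

>>> apply_moves([
  [1.0,0,0,0.1,0,0,0],
  [1.0,0,0,0.15,0,0,0],
  [1.0,0,0,0.15,0,0,0],
  [3.5,0,0,0.15,0,0,0],
  [3.5,0,0,0.15,0,0,0],
  [3.5,0,0,0.15,0,0,0],
  [3.5,0,0,0.15,0,0,0],
  [3.5,0,0,-2,0,0,0],
  [3.5,0,0,-5,0,0,0],
  [3.5,0,0,-8,0,0,0],
  [3.5,0,0,-11,0,0,0],
  [3.5,0,0,-11,0,0,0],
])

```text
t: 17.23
ee_pos: [527.4, -26.8, 192.3]
tool_rot: [0.003, 0.65, 0.76, 0.002]
contact_force: [0.4, 0.1, 0.3]
grip_width: 0.408
```

```bash
python3 det.py; python3 -c "
from h import *
plan(376,334,120,99)
snap('scene','s6')"
```

```text
white [212.6 231.5] [ 8  7 24] [575.3 251.5  15. ] [570.  243.6  43. ]
white [211.  251.9] [ 16  25 210] [534.7 253.7  15. ] [530.7 245.7  43. ]
white [166.7 249.8] [ 16  16 195] [540.5 343.7  15. ] [536.3 332.7  43. ]
white [205.  267.9] [ 7 10 28] [503.3 264.9  15. ] [500.4 256.6  43. ]
white [190.4 329.7] [ 64  94 816] [384.3 291.3  15. ] [385.3 282.   43. ]
white [200.9 279.8] [ 4 12 17] [480.2 272.6  15. ] [478.  263.9  43. ]
white [172.4 298.2] [ 25  25 369] [445.  328.7  15. ] [444.  318.2  43. ]
white [127.6 329.9] [ 21  64 521] [383.8 418.   15. ] [384.8 404.5  43. ]
white [147.  310.8] [12 10 44] [420.8 379.5  15. ] [420.6 367.3  43. ]
white [161.4 313.2] [ 4  5 11] [416.1 350.   15. ] [416.  338.8  43. ]
white [150.1 325.8] [11 16 50] [391.8 372.2  15. ] [392.6 360.2  43. ]
white [167.8 334.8] [ 25  26 381] [374.6 336.   15. ] [375.9 325.3  43. ]
white [143.9 328.6] [10  6 36] [386.4 384.6  15. ] [387.3 372.2  43. ]
dark [176.8 253. ] [11 18 53] [531.3 316.5  32. ] [527.3 306.2  60. ]
dark [214.1 250.6] [11 10 87] [534.6 242.8  32. ] [530.5 235.   60. ]
dark [170.6 297.2] [12  9 89] [446.3 325.9  32. ] [445.2 315.3  60. ]
dark [165.2 334.3] [12 10 90] [376.4 334.6  32. ] [377.6 323.7  60. ]
t 17.2833 ee [526.7 -26.8 189.7] yaw 99.0 grip 3.46 F [ 0.1 -0.6 -0. ] q [-0.05  0.29 -0.11  1.17  0.   -0.21]
-> t [37.99 -9.3   6.88] w [ 0.3  0.1 -0. ] rows>= 10.0
```

View pics/s6.png

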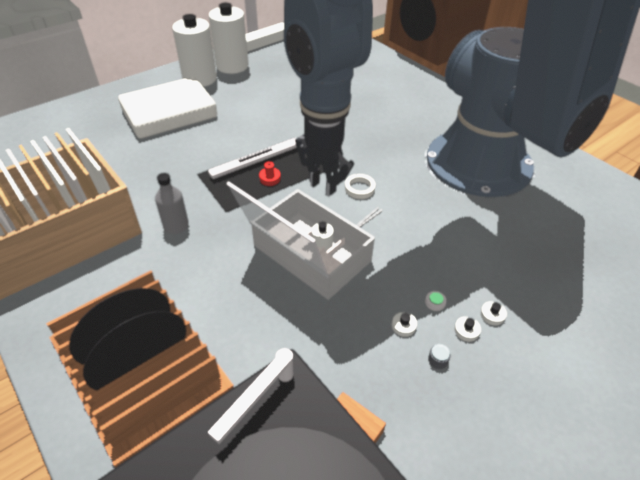

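>>> apply_moves([
  [4.0,38.1,-9.3,1,0,0,0],
  [4.0,38.1,-9.3,1,0,0,0],
  [4.0,38.1,-9.3,1,0,0,0],
  [4.0,38.1,-9.3,1,0,0,0],
  [4.0,38.1,-9.3,1,0,0,0],
  [4.0,38.1,-9.3,1,0,0,0],
  [4.0,38.1,-9.3,1,0,0,0],
  [4.0,38.1,-9.3,1,0,0,0],
  [4.0,38.1,-9.3,1,0,0,0],
  [4.0,38.1,-9.3,1,0,0,0],
  [4.0,38.1,-9.3,4,0,0,0],
  [4.0,38.1,-9.3,8,0,0,0],
  [4.0,38.1,-9.3,9,0,0,0],
  [4.0,38.1,-9.3,9,0,0,0],
  [4.0,38.1,-9.3,9,0,0,0],
])

```text
t: 18.58
ee_pos: [373.6, 334.6, 97.0]
tool_rot: [-0.0, 0.65, 0.76, -0.001]
contact_force: [0.4, 0.5, 0.7]
grip_width: 0.466
```

```bash
python3 -c "
from h import *
plan(375.5,335,43,99)
snap('scene','s7',(380,180,540,390),3)"
```

```text
t 18.5833 ee [373.6 334.6  97. ] yaw 99.0 grip 3.98 F [0.4 0.5 0.7] q [ 0.73  0.31 -0.33  0.94 -0.    0.57]
-> t [0.01 0.2  5.4 ] w [-0.1  0.  -0. ] rows>= 2.0
```

View pics/s7.png

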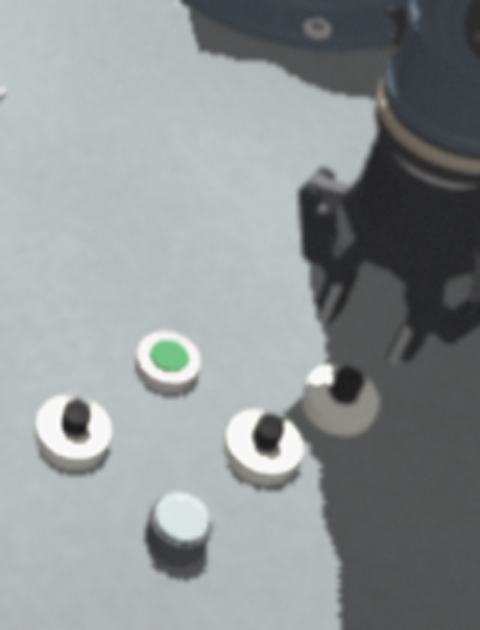

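>>> apply_moves([
  [4.0,0,0.1,2.5,0,0,0],
  [4.0,0,0.1,4,0,0,0],
  [4.0,0,0.1,5,0,0,0],
  [4.0,0,0.1,5.4,0,0,0],
  [4.0,0,0.1,5.4,0,0,0],
  [4.0,0,0.1,5.4,0,0,0],
  [1.0,0,0.1,5.4,0,0,0],
  [1.0,0,0.1,5.4,0,0,0],
  [1.0,0,0.1,5.4,0,0,0],
  [1.0,0,0.1,5.4,0,0,0],
  [1.0,0,0.1,5.4,0,0,0],
  [1.0,0,0.1,5.4,0,0,0],
])

```text
t: 19.63
ee_pos: [375.3, 335.7, 43.9]
tool_rot: [0.0, 0.65, 0.76, 0.001]
contact_force: [-0.9, -0.9, 9.8]
grip_width: 0.208
```

```bash
python3 -c "
from h import *
print(bas(30,-70));plan(*bas(30,-70),153,99)"
```

```text
[599.89347891 -85.17422445]
t 19.6333 ee [375.3 335.7  43.9] yaw 99.0 grip 1.77 F [-0.9 -0.9  9.8] q [ 0.73  0.36 -0.4   0.81 -0.    0.57]
-> t [-45.07  15.63 -10.92] w [ 0.1 -0.  -0. ] rows>= 12.0
```

>>> apply_moves([
  [1.0,0,0,-3,0,0,0],
  [1.0,0,0,-6.5,0,0,0],
  [1.0,0,0,-10,0,0,0],
  [1.0,-3,1,-12.5,0,0,0],
  [1.0,-6,2,-12.5,0,0,0],
  [1.0,-9.5,3.3,-12.5,0,0,0],
  [1.0,-13,4.5,-12.5,0,0,0],
  [1.0,-17,6,-12.5,0,0,0],
  [1.0,-21,7.3,-12.5,0,0,0],
  [1.0,-25,8.7,-12.5,0,0,0],
  [1.0,-29,10,-12.5,0,0,0],
  [1.0,-33,11.4,-12.5,0,0,0],
  [1.0,-37,12.8,-12.5,0,0,0],
  [1.0,-40,14,-12.5,0,0,0],
  [1.0,-43,15,-12.5,0,0,0],
  [1.0,-45,15.6,-12.5,0,0,0],
  [1.0,-45,15.6,-12.5,0,0,0],
  [1.0,-45,15.6,-12.5,0,0,0],
])

```text
t: 21.13
ee_pos: [599.2, -85.9, 167.8]
tool_rot: [-0.0, 0.65, 0.76, -0.0]
contact_force: [-0.8, 0.3, -1.5]
grip_width: 0.212
```

```bash
python3 -c "
from h import *
plan(*bas(30,-70),79,99)
snap('scene','s8',(200,130,400,290),4)"
```

```text
t 21.1333 ee [599.2 -85.9 167.8] yaw 98.9 grip 1.81 F [-0.8  0.3 -1.5] q [-0.14  0.46  0.09  1.2   0.   -0.3 ]
-> t [0.06 0.08 8.88] w [-0.  -0.  -0.1] rows>= 3.0
```

View pics/s8.png

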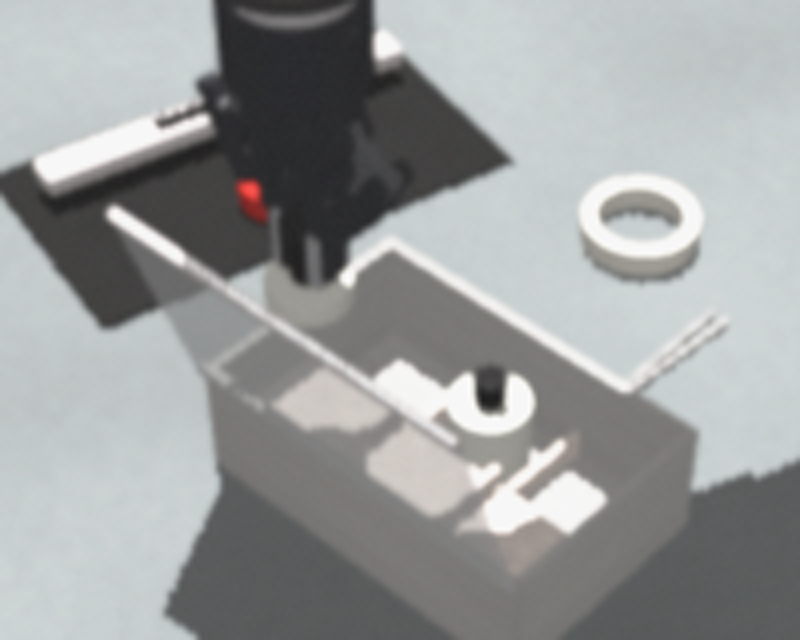

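>>> apply_moves([
  [1.0,0,0.1,3,0,0,0],
  [1.0,0,0.1,5.5,0,0,0],
  [1.0,0,0.1,7,0,0,0],
  [1.0,0,0.1,8,0,0,0],
  [1.0,0,0.1,8.6,0,0,0],
  [1.0,0,0.1,8.8,0,0,0],
  [1.0,0,0.1,8.8,0,0,0],
  [1.0,0,0.1,8.8,0,0,0],
])

```text
t: 21.85
ee_pos: [600.6, -84.6, 80.8]
tool_rot: [0.001, 0.65, 0.76, 0.0]
contact_force: [-0.1, 0.9, -0.4]
grip_width: 0.209
```

```bash
python3 -c "
from h import *
plan(*bas(30,-70),78,99)"
```

```text
t 21.85 ee [600.6 -84.6  80.8] yaw 99.0 grip 1.78 F [-0.1  0.9 -0.4] q [-0.14  0.51 -0.05  1.    0.   -0.3 ]
-> t [-0.05 -0.08  0.28] w [ 0.1  0.  -0. ] rows>= 1.0
```

>>> apply_moves([
  [1.0,0,0,0.1,0,0,0],
  [1.0,0,0,0.2,0,0,0],
  [1.0,0,0,0.25,0,0,0],
  [1.0,0,0,0.25,0,0,0],
  [3.0,0,0,0.25,0,0,0],
  [3.0,0,0,0.25,0,0,0],
  [3.0,0,0,0.25,0,0,0],
  [3.0,0,0,0.25,0,0,0],
  [3.0,0,0,-2,0,0,0],
  [3.0,0,0,-5,0,0,0],
  [3.0,0,0,-8,0,0,0],
  [3.0,0,0,-10,0,0,0],
  [3.0,0,0,-10,0,0,0],
])

```text
t: 22.93
ee_pos: [601.9, -85.0, 184.4]
tool_rot: [0.003, 0.65, 0.76, 0.002]
contact_force: [0.9, -0.4, 0.3]
grip_width: 0.349
```

```bash
python3 det.py|grep -v "17\]\|11\]" ; python3 -c "
from h import *
plan(445.5,327,120,99)
snap('scene','s9')"
```

```text
white [121.9 228.8] [ 5  9 25] [585.2 440.   15. ] [579.5 425.8  43. ]
white [199.9 231.2] [ 6 10 28] [576.5 277.2  15. ] [571.1 268.4  43. ]
white [176.9 242.5] [ 9  7 10] [554.8 323.3  15. ] [550.1 313.   43. ]
white [166.7 249.7] [ 16  16 198] [540.7 343.7  15. ] [536.5 332.7  43. ]
white [199.5 245.1] [ 5  6 15] [548.7 277.2  15. ] [544.1 268.4  43. ]
white [182.1 258.9] [ 8 18 35] [521.8 311.6  15. ] [518.2 301.6  43. ]
white [170.9 268.2] [ 6  6 18] [503.8 333.7  15. ] [500.8 323.   43. ]
white [177.3 270.8] [ 6  4 12] [498.5 320.5  15. ] [495.6 310.3  43. ]
white [155.3 280. ] [ 4  3 10] [480.9 364.7  15. ] [478.7 353.   43. ]
white [148.2 283.6] [ 5  9 19] [474. 379.  15.] [471.9 366.8  43. ]
white [161.1 287.1] [ 3  5 10] [466.8 352.3  15. ] [465.1 341.   43. ]
white [248.1 398.3] [23  4 43] [256.1 178.7  15. ] [261.4 173.2  43. ]
dark [176.8 253. ] [11 18 53] [531.3 316.5  32. ] [527.3 306.2  60. ]
dark [214.  250.5] [11 10 86] [534.8 243.   32. ] [530.7 235.2  60. ]
dark [170.6 297.2] [12  9 89] [446.3 325.9  32. ] [445.2 315.3  60. ]
t 22.9833 ee [601.3 -84.9 182. ] yaw 99.0 grip 2.97 F [-0.5 -0.1 -1.3] q [-0.14  0.45  0.11  1.23 -0.   -0.3 ]
-> t [43.12 -8.99  6.11] w [ 0.2  0.1 -0. ] rows>= 11.0
```

View pics/s9.png

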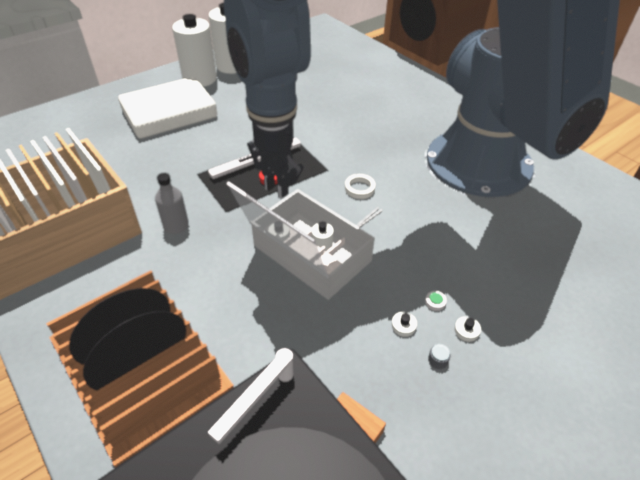

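>>> apply_moves([
  [4.0,43.1,-9,0,0,0,0],
  [4.0,43.1,-9,0,0,0,0],
  [4.0,43.1,-9,0,0,0,0],
  [4.0,43.1,-9,0,0,0,0],
  [4.0,43.1,-9,0,0,0,0],
  [4.0,43.1,-9,0,0,0,0],
  [4.0,43.1,-9,0,0,0,0],
  [4.0,43.1,-9,0,0,0,0],
  [4.0,43.1,-9,0,0,0,0],
  [4.0,43.1,-9,0,0,0,0],
  [4.0,43.1,-9,0,0,0,0],
  [4.0,43.1,-9,3,0,0,0],
  [4.0,43.1,-9,6,0,0,0],
  [4.0,43.1,-9,8,0,0,0],
  [4.0,43.1,-9,8,0,0,0],
  [4.0,43.1,-9,8,0,0,0],
])

```text
t: 24.37
ee_pos: [442.9, 326.2, 98.6]
tool_rot: [-0.0, 0.65, 0.76, -0.002]
contact_force: [-0.3, 0.1, 0.1]
grip_width: 0.468
```

```bash
python3 -c "
from h import *
plan(445.3,327.3,43,99)
snap('scene','s10',(380,180,540,390),3)"
```

```text
t 24.3667 ee [442.9 326.2  98.6] yaw 99.0 grip 3.99 F [-0.3  0.1  0.1] q [ 0.63  0.4  -0.19  0.99  0.    0.48]
-> t [0.08 0.27 5.56] w [-0.2  0.1 -0. ] rows>= 2.0
```

View pics/s10.png

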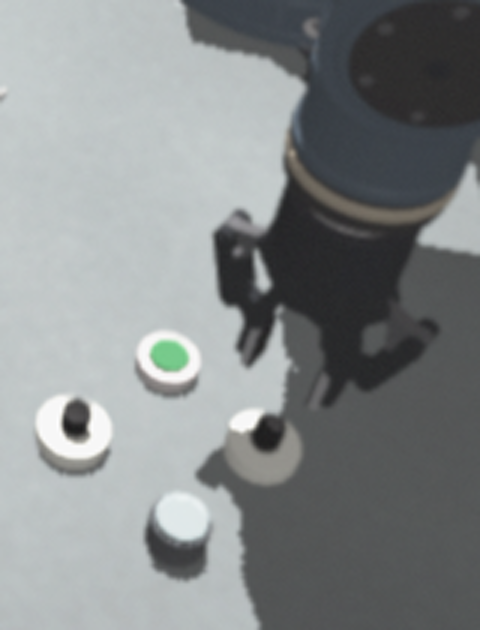

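>>> apply_moves([
  [4.0,0,0.1,2.5,0,0,0],
  [4.0,0,0.1,4,0,0,0],
  [4.0,0,0.1,5,0,0,0],
  [4.0,0,0.1,5.5,0,0,0],
  [4.0,0,0.1,5.5,0,0,0],
  [4.0,0,0.1,5.5,0,0,0],
  [1.0,0,0.1,5.5,0,0,0],
  [1.0,0,0.1,5.5,0,0,0],
  [1.0,0,0.1,5.5,0,0,0],
  [1.0,0,0.1,5.5,0,0,0],
  [1.0,0,0.1,5.5,0,0,0],
  [1.0,0,0.1,5.5,0,0,0],
])

```text
t: 25.42
ee_pos: [445.5, 327.5, 46.0]
tool_rot: [0.0, 0.65, 0.76, 0.001]
contact_force: [-1.0, -1.1, 7.4]
grip_width: 0.209
```

```bash
python3 -c "
from h import *
print(bas(30,0));plan(*bas(30,0),168,99)"
```

```text
[588.8224142  -16.05525798]
t 25.4167 ee [445.5 327.5  46. ] yaw 99.0 grip 1.78 F [-1.  -1.1  7.4] q [ 0.63  0.45 -0.26  0.86 -0.    0.48]
-> t [-36.16   8.82 -12.22] w [ 0.1 -0.  -0. ] rows>= 10.0
```

>>> apply_moves([
  [1.0,0,0,-3,0,0,0],
  [1.0,0,0,-6.5,0,0,0],
  [1.0,0,0,-10,0,0,0],
  [1.0,-3,0.7,-12.5,0,0,0],
  [1.0,-6,1.5,-12.5,0,0,0],
  [1.0,-9.5,2.3,-12.5,0,0,0],
  [1.0,-13,3.2,-12.5,0,0,0],
  [1.0,-17,4.2,-12.5,0,0,0],
  [1.0,-21,5.2,-12.5,0,0,0],
  [1.0,-25,6.1,-12.5,0,0,0],
  [1.0,-29,7.1,-12.5,0,0,0],
  [1.0,-32.5,8,-12.5,0,0,0],
  [1.0,-35,8.6,-12.5,0,0,0],
  [1.0,-36.2,8.8,-12.5,0,0,0],
  [1.0,-36.2,8.8,-12.5,0,0,0],
  [1.0,-36.2,8.8,-12.5,0,0,0],
  [1.0,-36.2,8.8,-12.5,0,0,0],
])

```text
t: 26.83
ee_pos: [588.0, -15.6, 170.0]
tool_rot: [-0.0, 0.649, 0.761, 0.0]
contact_force: [-0.5, 0.1, -0.2]
grip_width: 0.212
```

```bash
python3 -c "
from h import *
plan(*bas(30,0),82,99)
snap('scene','s11',(200,130,400,290),4)"
```

```text
t 26.8333 ee [588.  -15.6 170. ] yaw 99.0 grip 1.81 F [-0.5  0.1 -0.2] q [-0.03  0.42  0.04  1.18  0.   -0.18]
-> t [-0.06  0.08  8.8 ] w [ 0. -0.  0.] rows>= 3.0
```

View pics/s11.png

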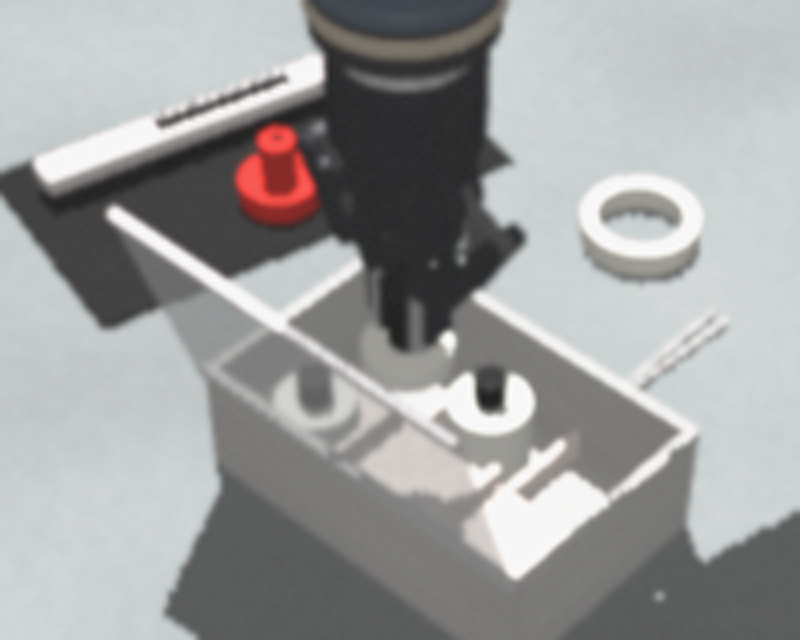

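>>> apply_moves([
  [1.0,0,0.1,3,0,0,0],
  [1.0,0,0.1,5.5,0,0,0],
  [1.0,0,0.1,7,0,0,0],
  [1.0,0,0.1,8,0,0,0],
  [1.0,0,0.1,8.6,0,0,0],
  [1.0,0,0.1,8.8,0,0,0],
  [1.0,0,0.1,8.8,0,0,0],
  [1.0,0,0.1,8.8,0,0,0],
])

```text
t: 27.55
ee_pos: [589.8, -16.4, 82.8]
tool_rot: [0.001, 0.65, 0.76, 0.0]
contact_force: [-0.1, 0.2, -0.5]
grip_width: 0.209
```

```bash
python3 -c "
from h import *
plan(*bas(30,0),80,99)"
```

```text
t 27.55 ee [589.8 -16.4  82.8] yaw 99.0 grip 1.78 F [-0.1  0.2 -0.5] q [-0.03  0.48 -0.1   0.99  0.   -0.18]
-> t [ 0.05 -0.09  0.28] w [ 0.1  0.  -0. ] rows>= 1.0
```

>>> apply_moves([
  [1.0,0,0,0.1,0,0,0],
  [1.0,0,0,0.2,0,0,0],
  [1.0,0,0,0.25,0,0,0],
  [1.0,0,0,0.25,0,0,0],
  [3.0,0,0,0.25,0,0,0],
  [3.0,0,0,0.25,0,0,0],
  [3.0,0,0,0.25,0,0,0],
  [3.0,0,0,0.25,0,0,0],
  [3.0,0,0,-2,0,0,0],
  [3.0,0,0,-5,0,0,0],
  [3.0,0,0,-8,0,0,0],
  [3.0,0,0,-10,0,0,0],
  [3.0,0,0,-10,0,0,0],
])

```text
t: 28.63
ee_pos: [591.2, -16.6, 186.3]
tool_rot: [0.002, 0.65, 0.76, 0.002]
contact_force: [0.4, -0.1, 0.2]
grip_width: 0.353
```

```bash
python3 det.py|grep -v "17\]\|11\]" |tail -4; python3 -c "
from h import *
plan(535,243,120,99)
snap('scene','s12')"
```

```text
white [161.4 312.9] [ 4  5 13] [416.7 350.   15. ] [416.6 338.8  43. ]
white [121.6 394.3] [ 6 14 49] [260.4 426.8  15. ] [265.5 413.   43. ]
dark [176.8 253. ] [11 18 53] [531.3 316.5  32. ] [527.3 306.2  60. ]
dark [214.1 250.5] [11 10 88] [534.8 242.8  32. ] [530.7 235.   60. ]
t 28.6833 ee [590.5 -16.6 183.9] yaw 99.0 grip 3.01 F [ 0.1 -0.6  0. ] q [-0.03  0.42  0.07  1.21  0.   -0.18]
-> t [26.51 -1.46  6.37] w [ 0.2  0.  -0. ] rows>= 7.0
```

View pics/s12.png

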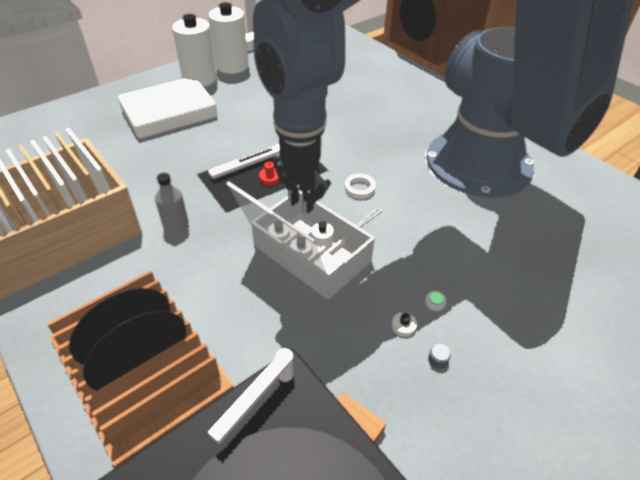

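>>> apply_moves([
  [4.0,26.5,-1.5,0,0,0,0],
  [4.0,26.5,-1.5,0,0,0,0],
  [4.0,26.5,-1.5,0,0,0,0],
  [4.0,26.5,-1.5,0,0,0,0],
  [4.0,26.5,-1.5,0,0,0,0],
  [4.0,26.5,-1.5,0,0,0,0],
  [4.0,26.5,-1.5,0,0,0,0],
  [4.0,26.5,-1.5,3,0,0,0],
  [4.0,26.5,-1.5,6,0,0,0],
  [4.0,26.5,-1.5,8,0,0,0],
  [4.0,26.5,-1.5,8,0,0,0],
  [4.0,26.5,-1.5,8,0,0,0],
])

```text
t: 29.73
ee_pos: [532.0, 242.3, 100.6]
tool_rot: [-0.001, 0.65, 0.76, -0.002]
contact_force: [1.1, 0.4, 0.4]
grip_width: 0.467
```

```bash
python3 -c "
from h import *
plan(535,243,44,99)
snap('scene','s13',(340,180,500,390),3)"
```

```text
t 29.7333 ee [532.  242.3 100.6] yaw 99.0 grip 3.99 F [1.1 0.4 0.4] q [ 0.43  0.46 -0.09  1.03 -0.    0.27]
-> t [0.02 0.32 5.65] w [-0.2  0.1 -0. ] rows>= 2.0
```

View pics/s13.png

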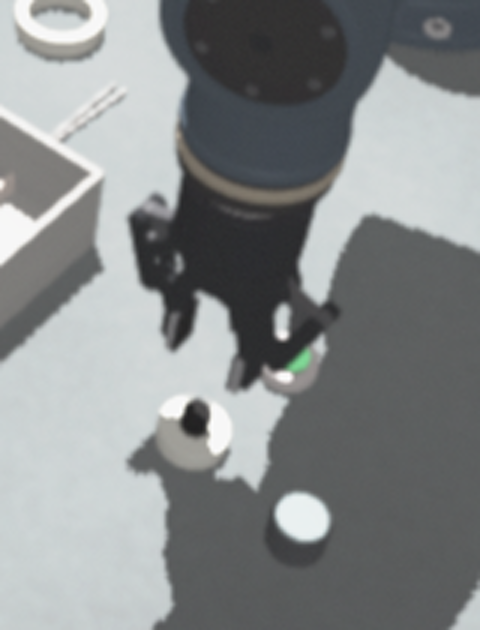

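>>> apply_moves([
  [4.0,0,0.1,2.5,0,0,0],
  [4.0,0,0.1,4,0,0,0],
  [4.0,0,0.1,5,0,0,0],
  [4.0,0,0.1,5.5,0,0,0],
  [4.0,0,0.1,5.6,0,0,0],
  [4.0,0,0.1,5.6,0,0,0],
  [1.0,0,0.1,5.6,0,0,0],
  [1.0,0,0.1,5.6,0,0,0],
  [1.0,0,0.1,5.6,0,0,0],
  [1.0,0,0.1,5.6,0,0,0],
  [1.0,0,0.1,5.6,0,0,0],
  [1.0,0,0.1,5.6,0,0,0],
])

```text
t: 30.78
ee_pos: [534.7, 243.3, 47.0]
tool_rot: [0.0, 0.65, 0.76, 0.001]
contact_force: [-1.7, -0.3, 6.3]
grip_width: 0.211
```

```bash
python3 -c "
from h import *
print(bas(30,70));plan(*bas(30,70),168,99)"
```

```text
[577.75134949  53.06370849]
t 30.7833 ee [534.7 243.3  47. ] yaw 99.0 grip 1.8 F [-1.7 -0.3  6.3] q [ 0.43  0.51 -0.16  0.9  -0.    0.27]
-> t [-19.45   1.3  -12.11] w [ 0.1 -0.  -0. ] rows>= 6.0
```

>>> apply_moves([
  [1.0,0,0,-3,0,0,0],
  [1.0,0,0,-6.5,0,0,0],
  [1.0,0,0,-10,0,0,0],
  [1.0,-2,0.2,-12.5,0,0,0],
  [1.0,-5,0.4,-12.5,0,0,0],
  [1.0,-8,0.6,-12.5,0,0,0],
  [1.0,-11,0.8,-12.5,0,0,0],
  [1.0,-14,1,-12.5,0,0,0],
  [1.0,-17,1.2,-12.5,0,0,0],
  [1.0,-19,1.3,-12.5,0,0,0],
  [1.0,-19.5,1.3,-12.5,0,0,0],
  [1.0,-19.5,1.3,-12.5,0,0,0],
  [1.0,-19.5,1.3,-12.5,0,0,0],
])

```text
t: 31.87
ee_pos: [577.4, 52.8, 171.1]
tool_rot: [0.0, 0.65, 0.76, 0.0]
contact_force: [-0.4, 0.6, -2.1]
grip_width: 0.206
```

```bash
python3 -c "
from h import *
plan(*bas(30,70),83,99)
snap('scene','s14',(200,130,400,290),4)"
```

```text
t 31.8667 ee [577.4  52.8 171.1] yaw 99.0 grip 1.76 F [-0.4  0.6 -2.1] q [ 0.09  0.4   0.01  1.18  0.   -0.07]
-> t [0.02 0.04 8.81] w [ 0. -0. -0.] rows>= 3.0
```

View pics/s14.png

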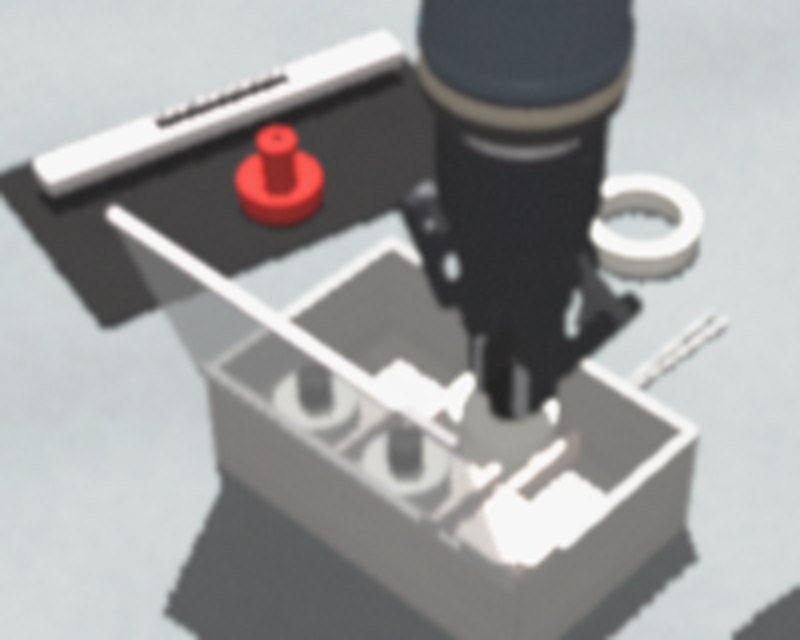

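>>> apply_moves([
  [1.0,0,0,3,0,0,0],
  [1.0,0,0,5.5,0,0,0],
  [1.0,0,0,7,0,0,0],
  [1.0,0,0,8,0,0,0],
  [1.0,0,0,8.6,0,0,0],
  [1.0,0,0,8.8,0,0,0],
  [1.0,0,0,8.8,0,0,0],
  [1.0,0,0,8.8,0,0,0],
])

```text
t: 32.58
ee_pos: [577.9, 52.7, 83.7]
tool_rot: [0.0, 0.65, 0.76, 0.0]
contact_force: [0.6, -0.5, -0.6]
grip_width: 0.21
```

```bash
python3 -c "
from h import *
plan(*bas(30,70),81,99)"
```

```text
t 32.5833 ee [577.9  52.7  83.7] yaw 99.0 grip 1.79 F [ 0.6 -0.5 -0.6] q [ 0.09  0.46 -0.13  0.98  0.   -0.07]
-> t [ 0.04 -0.01  0.27] w [ 0.1  0.  -0. ] rows>= 1.0
```

>>> apply_moves([
  [1.0,0,0,0.1,0,0,0],
  [1.0,0,0,0.2,0,0,0],
  [1.0,0,0,0.25,0,0,0],
  [1.0,0,0,0.25,0,0,0],
  [3.0,0,0,0.25,0,0,0],
  [3.0,0,0,0.25,0,0,0],
  [3.0,0,0,0.25,0,0,0],
  [3.0,0,0,0.25,0,0,0],
  [3.0,0,0,-2,0,0,0],
  [3.0,0,0,-5,0,0,0],
  [3.0,0,0,-8,0,0,0],
  [3.0,0,0,-12,0,0,0],
  [3.0,0,0,-16,0,0,0],
  [3.0,0,0,-20,0,0,0],
  [0,0,0,-21,0,0,0],
  [0,0,0,-21,0,0,0],
])

```text
t: 33.92
ee_pos: [578.6, 52.5, 296.5]
tool_rot: [0.002, 0.65, 0.76, 0.002]
contact_force: [-0.7, 0.3, 0.3]
grip_width: 0.078
```

```bash
python3 -c "
from h import *
plan(*bas(143,0),300,99)
snap('scene','s15',(200,130,400,290),4);snap('top','t15')"
```

```text
t 33.9167 ee [578.6  52.5 296.5] yaw 99.0 grip 0.67 F [-0.7  0.3  0.3] q [ 0.09  0.38  0.3   1.48 -0.   -0.07]
-> t [-6.91 11.24 -0.28] w [ 0.3  0.  -0. ] rows>= 4.0
```

View pics/s15.png

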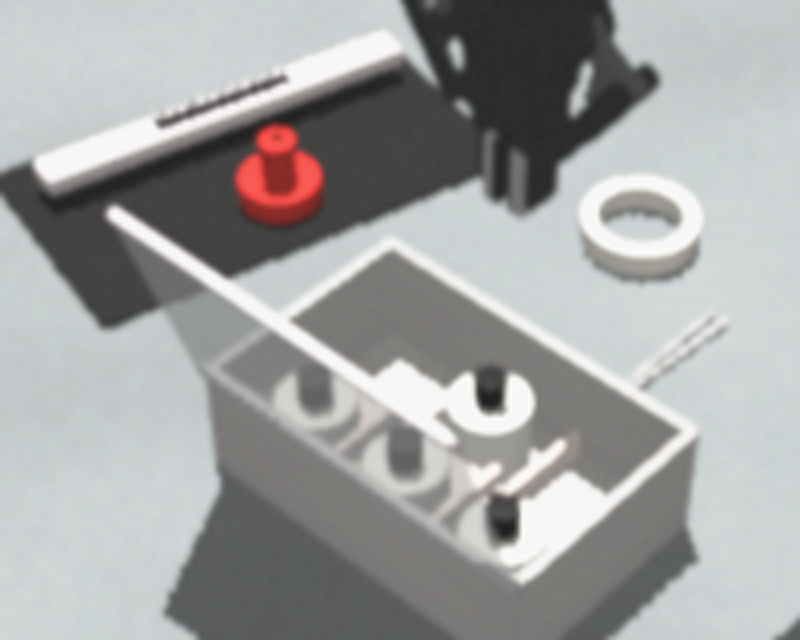

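View pics/t15.png

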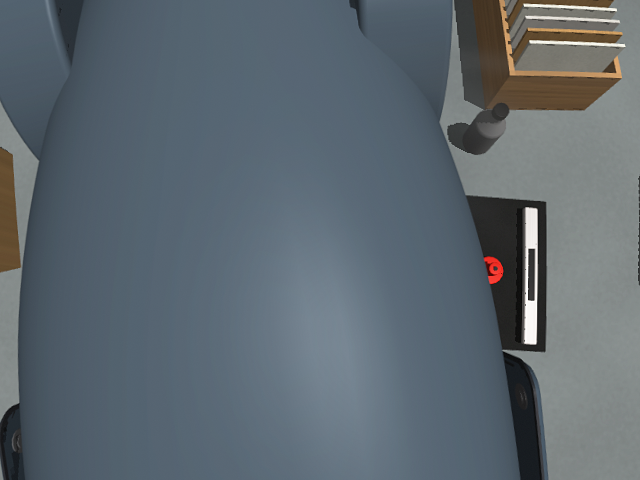

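>>> apply_moves([
  [0,-2,3,-0.5,0,0,0],
  [0,-4,6.5,-0.5,0,0,0],
  [0,-6,9.5,-0.5,0,0,0],
  [0,-6.9,11.2,-0.5,0,0,0],
  [0,-6.9,11.2,-0.5,0,0,0],
  [0,-6.9,11.2,-0.5,0,0,0],
  [0,-6.9,11.2,-0.5,0,0,0],
])

```text
t: 34.6
ee_pos: [698.3, 1.9, 296.3]
tool_rot: [-0.001, 0.65, 0.76, -0.001]
contact_force: [0.1, -0.3, 0.2]
grip_width: -0.003
```

```bash
python3 -c "
from h import *
plan(*bas(143,0),213,99)
snap('scene','s16',(160,50,440,290),2.8)"
```

```text
t 34.6 ee [698.3   1.9 296.3] yaw 99.0 grip -0.03 F [ 0.1 -0.3  0.2] q [ 0.    0.71  0.84  1.7   0.   -0.15]
-> t [-0.04  0.22  8.33] w [-0.1 -0.  -0. ] rows>= 2.0
```

View pics/s16.png

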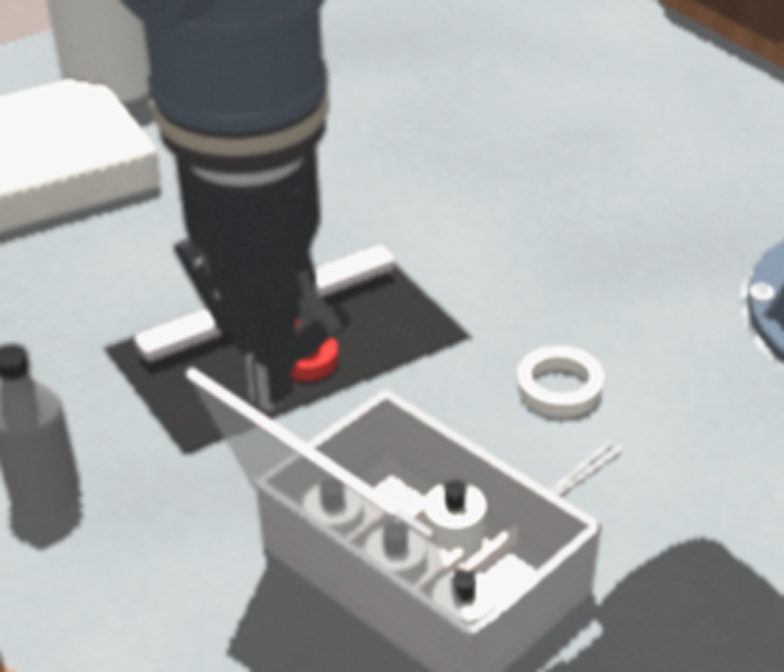

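>>> apply_moves([
  [0,0,0.3,2,0,0,0],
  [0,0,0.3,4,0,0,0],
  [0,0,0.3,6,0,0,0],
  [0,0,0.3,7.5,0,0,0],
  [0,0,0.3,8.3,0,0,0],
  [0,0,0.3,8.3,0,0,0],
  [0,0,0.3,8.3,0,0,0],
])

```text
t: 35.23
ee_pos: [701.2, 2.5, 215.9]
tool_rot: [0.0, 0.649, 0.76, 0.0]
contact_force: [0.8, -0.4, 0.4]
grip_width: -0.004
```

```bash
python3 -c "
from h import *
plan(*bas(89,0),213,99)
snap('scene','s17',(160,50,440,290),2.8)"
```

```text
t 35.2333 ee [701.2   2.5 215.9] yaw 99.0 grip -0.04 F [ 0.8 -0.4  0.4] q [ 0.    0.67  0.56  1.46  0.   -0.15]
-> t [-0.07 -5.49  0.28] w [ 0.  0. -0.] rows>= 2.0
```

View pics/s17.png

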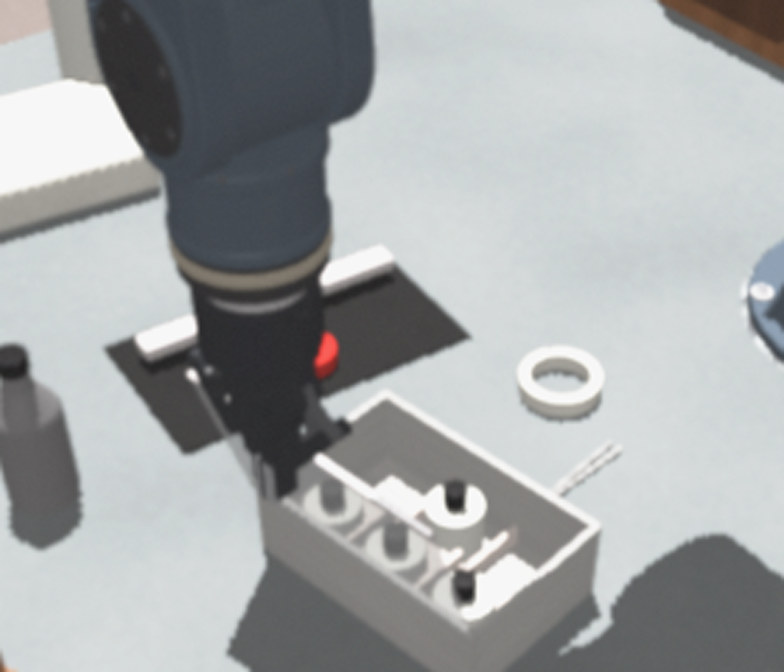

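>>> apply_moves([
  [0,0,-0.5,0.2,0,0,0],
  [0,0,-1,0.2,0,0,0],
  [0,0,-1.5,0.2,0,0,0],
  [0,0,-2,0.2,0,0,0],
  [0,0,-2.4,0.2,0,0,0],
  [0,0,-2.8,0.2,0,0,0],
  [0,0,-3.2,0.2,0,0,0],
  [0,0,-3.6,0.2,0,0,0],
  [0,0,-4,0.2,0,0,0],
  [0,0,-4.4,0.2,0,0,0],
  [0,0,-4.8,0.2,0,0,0],
  [0,0,-5.2,0.2,0,0,0],
  [0,0,-5.5,0.2,0,0,0],
])

```text
t: 36.37
ee_pos: [646.9, -6.5, 212.8]
tool_rot: [-0.0, 0.65, 0.76, -0.0]
contact_force: [2.8, -0.9, 1.4]
grip_width: -0.002
```

```bash
python3 -c "
from h import *
plan(*bas(28,0),207,99)
snap('scene','s18',(160,50,440,290),2.8)"
```

```text
t 36.3667 ee [646.9  -6.5 212.8] yaw 99.0 grip -0.01 F [ 2.8 -0.9  1.4] q [-0.01  0.54  0.33  1.36 -0.   -0.17]
-> t [-0.04 -6.09  0.58] w [-0.  0. -0.] rows>= 2.0
```

View pics/s18.png

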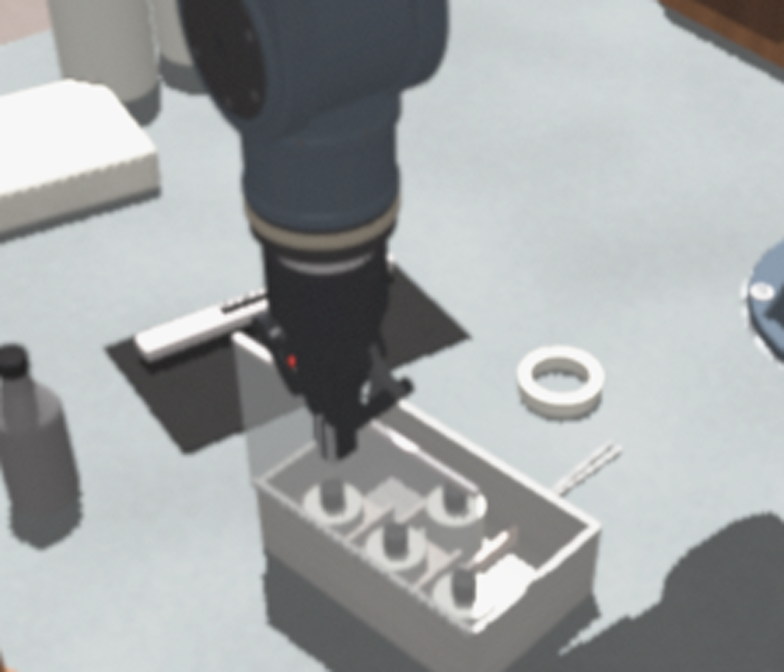

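>>> apply_moves([
  [0,0,-0.6,0,0,0,0],
  [0,0,-1.2,0,0,0,0],
  [0,0,-1.8,0,0,0,0],
  [0,0,-2.4,0,0,0,0],
  [0,0,-3,0,0,0,0],
  [0,0,-3.6,0.2,0,0,0],
  [0,0,-4.2,0.4,0,0,0],
  [0,0,-4.8,0.6,0,0,0],
  [0,0,-5.3,0.8,0,0,0],
  [0,0,-5.8,1,0,0,0],
  [0,0,-6.3,1.4,0,0,0],
  [0,0,-6.8,1.7,0,0,0],
  [0,0,-7.3,2,0,0,0],
  [0,0,-7.8,2.4,0,0,0],
  [0,0,-8.3,2.8,0,0,0],
  [0,0,-8.7,3.3,0,0,0],
  [0,0,-9.1,3.7,0,0,0],
  [0,0,-9.5,4.2,0,0,0],
  [0,0,-9.9,4.6,0,0,0],
  [0,0,-10.2,5.1,0,0,0],
])

```text
t: 38.08
ee_pos: [546.2, -22.4, 161.4]
tool_rot: [-0.0, 0.65, 0.76, -0.0]
contact_force: [-0.1, 0.2, 1.1]
grip_width: 0.0
```

```bash
python3 -c "
from h import *
plan(*bas(-31,0),108,99)
snap('scene','s19',(160,50,440,290),2.8)"
```

```text
t 38.0833 ee [546.2 -22.4 161.4] yaw 99.0 grip 0.0 F [-0.1  0.2  1.1] q [-0.04  0.34 -0.1   1.13 -0.   -0.2 ]
-> t [-0.06 -1.79  5.34] w [-0. -0. -0.] rows>= 2.0
```

View pics/s19.png

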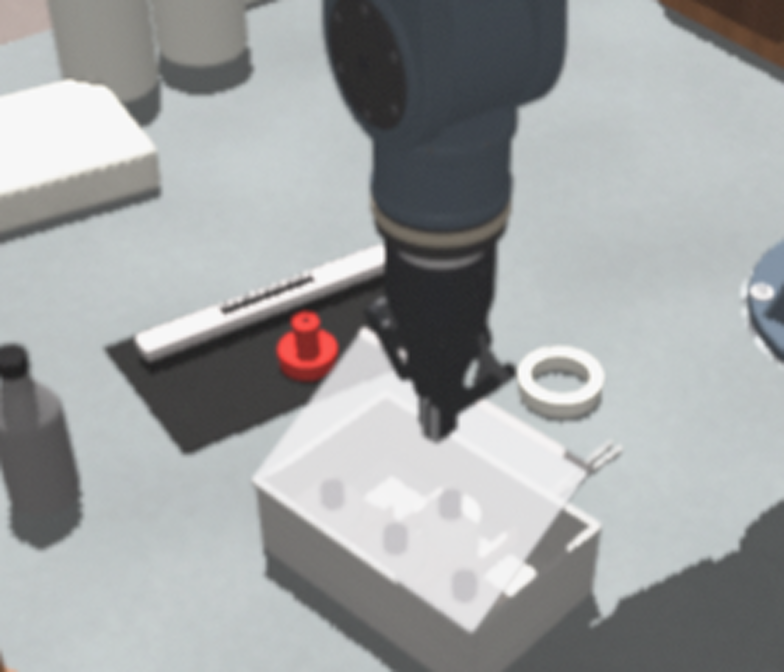

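>>> apply_moves([
  [0,0,-0.3,0.5,0,0,0],
  [0,0,-0.6,1,0,0,0],
  [0,0,-0.8,1.5,0,0,0],
  [0,0,-1,2,0,0,0],
  [0,0,-1.2,2.5,0,0,0],
  [0,0,-1.4,3,0,0,0],
  [0,0,-1.5,3.5,0,0,0],
  [0,0,-1.6,4,0,0,0],
  [0,0,-1.7,4.4,0,0,0],
  [0,0,-1.8,4.8,0,0,0],
  [0,0,-1.8,5.1,0,0,0],
  [0,0,-1.8,5.3,0,0,0],
  [0,0,-1.8,5.4,0,0,0],
  [0,0,-1.8,5.4,0,0,0],
])

```text
t: 39.3
ee_pos: [528.8, -25.1, 107.6]
tool_rot: [-0.0, 0.65, 0.76, -0.0]
contact_force: [0.5, 0.2, -0.8]
grip_width: 0.001
```

```bash
python3 -c "
from h import *
plan(*bas(-31,0),105,99)
snap('scene','s20',(160,50,440,290),2.8)"
```

```text
t 39.3 ee [528.8 -25.1 107.6] yaw 99.0 grip 0.01 F [ 0.5  0.2 -0.8] q [-0.05  0.35 -0.24  0.98 -0.   -0.2 ]
-> t [-0.06 -0.03  0.26] w [-0. -0. -0.] rows>= 1.0
```

View pics/s20.png

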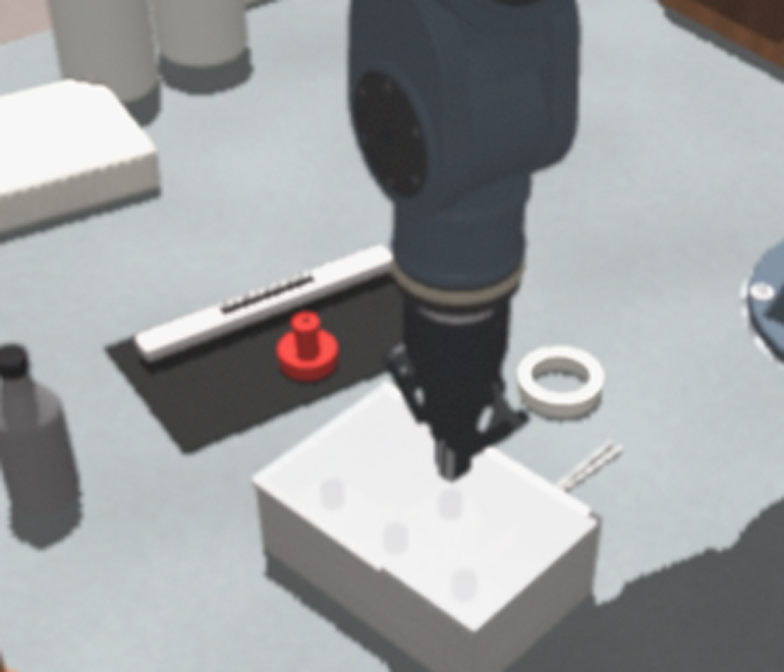

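>>> apply_moves([
  [0,0,0,0.1,0,0,0],
  [0,0,0,0.2,0,0,0],
  [0,0,0,0.3,0,0,0],
  [0,0,0,0.3,0,0,0],
])

```text
t: 39.68
ee_pos: [529.0, -25.1, 105.4]
tool_rot: [0.0, 0.65, 0.76, 0.0]
contact_force: [-4.1, 0.3, 9.4]
grip_width: 0.004
```

>>> apply_moves([
  [0,0,0,0.1,0,0,0],
  [0,0,0,0.2,0,0,0],
  [0,0,0,0.2,0,0,0],
  [0,0,0,0.2,0,0,0],
])

```text
t: 40.02
ee_pos: [529.2, -25.1, 105.1]
tool_rot: [0.001, 0.65, 0.76, 0.001]
contact_force: [-15.9, -0.0, 42.2]
grip_width: 0.002
```

>>> apply_moves([
  [0,0,0,-0.3,0,0,0],
  [0,0,0,-2,0,0,0],
  [0,0,0,-5,0,0,0],
  [0,0,0,-9,0,0,0],
  [0,0,0,-13,0,0,0],
  [0,0,0,-13,0,0,0],
])

```text
t: 40.52
ee_pos: [531.3, -25.2, 240.1]
tool_rot: [0.004, 0.65, 0.76, 0.003]
contact_force: [2.1, -0.7, 1.5]
grip_width: 0.001
```

```bash
python3 -c "
from h import *
plan(250,400,260,99)
snap('scene','s21',(220,170,400,305),4)"
```

```text
t 40.5167 ee [531.3 -25.2 240.1] yaw 99.0 grip 0.0 F [ 2.1 -0.7  1.5] q [-0.05  0.27  0.    1.29 -0.   -0.2 ]
-> t [ 46.38 -21.14  -2.28] w [ 0.5  0.1 -0. ] rows>= 13.0
```

View pics/s21.png

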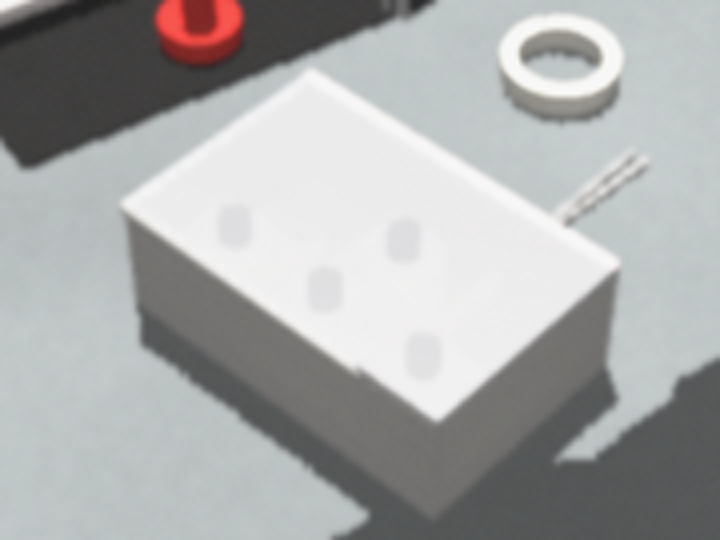

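Flap looks flat. Move the arm aside for a clear final look from both cameras.

>>> apply_moves([
  [0,46.4,-21.1,-2.3,0,0,0],
  [0,46.4,-21.1,-2.3,0,0,0],
  [0,46.4,-21.1,-2.3,0,0,0],
  [0,46.4,-21.1,-2.3,0,0,0],
  [0,46.4,-21.1,-2.3,0,0,0],
  [0,46.4,-21.1,-2.3,0,0,0],
  [0,46.4,-21.1,-2.3,0,0,0],
  [0,46.4,-21.1,-2.3,0,0,0],
  [0,46.4,-21.1,-2.3,0,0,0],
  [0,46.4,-21.1,-2.3,0,0,0],
  [0,46.4,-21.1,-2.3,0,0,0],
  [0,46.4,-21.1,-2.3,0,0,0],
  [0,46.4,-21.1,-2.3,0,0,0],
  [0,46.4,-21.1,-2.3,0,0,0],
  [0,46.4,-21.1,-2.3,0,0,0],
  [0,46.4,-21.1,-2.3,0,0,0],
])

```text
t: 41.9
ee_pos: [248.4, 399.5, 255.3]
tool_rot: [0.0, 0.65, 0.76, -0.0]
contact_force: [0.8, 0.1, 0.2]
grip_width: -0.001
```

```bash
python3 -c "
from h import *
print(r.read_state()['contact_force'])
snap('scene','s22');snap('top','t22')
# predicted flap top-face edge corners if shut (z 75.5..80.5)
for z in (75,80.5):
  P=[list(bas(x,y))+[z] for x,y in ((-73,113),(-73,-113),(73,-113),(73,113))]
  print(z,proj('scene',P).round(1).tolist(),proj('top',P).round(1).tolist())"
```

```text
[0.79599754 0.13448621 0.20094729]
75 [[373.8, 236.7], [297.0, 188.4], [250.3, 220.8], [328.2, 276.0]] [[297.3, 281.8], [421.7, 259.4], [405.0, 182.0], [284.2, 203.4]]
80.5 [[374.1, 234.9], [297.0, 186.6], [250.1, 219.0], [328.3, 274.2]] [[297.0, 281.6], [422.3, 259.0], [405.4, 181.1], [283.9, 202.7]]
```

View pics/s22.png

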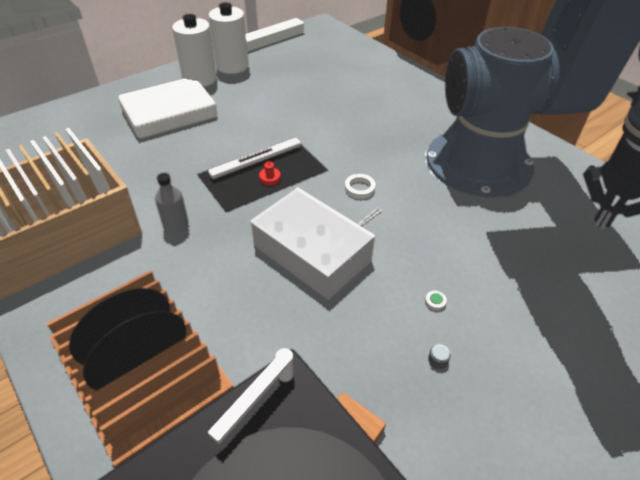

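View pics/t22.png

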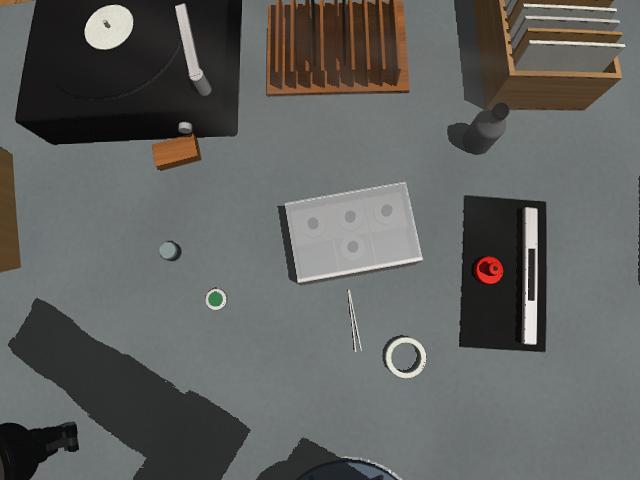

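```bash
python3 -c "
from h import *
print(workorder.job_done())"
```

```text
the job is handed in; nothing more can be done
None
```

The job is done and handed in at about 42 s, with the arm parked clear of everything.

- **Mat:** I laid the record brush lengthwise on the rubber mat first, then the red clamp beside it.
- **Basin:** Only one tall bottle and three pots were present. The bottle stands in the middle bay of the deep row and the pots in the three bays of the step row.
- **Flap:** I pushed it over from behind and down until it lay shut.

In the last pictures from both cameras:

- The flap's free-edge corners in the scene view are within about 1 px of where a shut flap should be.
- All four containers show upright under the flap.
- The brush and clamp lie fully on the mat.
- The loupe, level, tweezers, rinse bottle and block look unmoved.

The last press on the flap was firmer than I intended: a reading of about 42 N vertically through the fingertips, with the flap already on the rim. That is above the 40 N set for the arm and gripper body, but the contact was at the fingertips, and it is well under the 120 N wrist limit. I saw no other failed or conflicting checks, and I saw nothing knocked aside during the run.

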